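Wipe the bored block, probe its two blind bores and set the depth pointer

ROBOT

A 6-joint arm with a two-finger parallel gripper is mounted at the origin on a cart in front of the work surface, level with it; the furniture and walls round the work are solid. World frame = base frame: x ahead of the robot, y to its left, z up, the work surface at z = 0. Lengths are in m, angles in rad, forces in N, time in s.
With the tool pointing down it reaches from about 0.35 to 0.85 m from the base axis. Payload 8.1 kg.
Tool frame: the origin (TCP) lies at the centre of the arm's flange, where the gripper is bolted on; the fingertips stand 186 mm ahead of it and the grasp point (between the pads) lies 167 mm ahead of it; z points along the fingers, y is the line along which they close (so a half turn about z gives the same grasp; the last joint's range is limited). The gripper opens to 93 mm and grips with 3 to 60 N. Pads are 15 mm wide; open, the fingers measure 128 mm over their backs; the gripper's body (75 mm by 188 mm) begins 65 mm behind the grasp point.
Start: joints at [1.039, 0.13, 1.488, -0, 1.523, -0.085], TCP at [0.259, 0.541, 0.405] pointing down, gripper open.
Joint ranges: [-2.96, 2.96], [-0.89, 2.26], [0.02, 2.5], [-1.34, 4.48], [0, 2.73], [-2.66, 2.66]. Speed limits (rad/s): [2.39, 2.39, 2.79, 3.14, 3.14, 3.14].

INTERFACE

Orientations are given as a rotation vector (axis times angle).
In Python, from plant import read_state, read_camera, camera_params, robot gives the robot as it stands.
- The arm moves only by the tool carry_out, never from a script. Its argument "targets" is a list of rows, each an object of numbers: "hand": the opening in per cent of the stroke, from 0 (shut) to 100 (fully open); "x", "y", "z": the shift along the tool's x, y, z in m; "ax", "ay", "az": the turn, a rotation vector about the tool's x, y, z in rad. In form: [{"hand": .., "x": .., "y": .., "z": .., "ax": .., "ay": .., "az": ..}, ...]. A call has 1 to 8 rows; each row is the pose to reach, as a shift and turn from the pose commanded when the call began, along the tool's axes at that moment; what a row does not reach only later rows make up. A row lasts 1/8 s, in which the tool goes at most 62.5 mm and 10.7 degrees, less where a joint would pass 70% of its speed; a pose out of reach is approached as far as the arm can. A call with a gripper value outside its range is refused whole. The fingers move at their own pace and stop on an object; "newtons" is the grip in N (left out, the last holds). Time passes only in rows, so rows that repeat a pose let the fingers close. It gives the time, the measured TCP pose, the force, the opening and the grip force at its end, in the units of the state.
- read_state(): the state, without advancing time (a new reading comes with each control period).
- read_camera(name): name is "side" or "top"; returns (picture, depth): 480x640x3 uint8, blue, green, red; 480x640 float32, m along the optical axis (not along the pixel's ray), 0 where there is no reading.
- camera_params(name): a dict with "fx", "fy", "cx", "cy" (pixels), "position" and "rotation" of the camera in the world. Camera axes: x right, y up, looking along -z (the intrinsics and any distortion apply to the point x, -y, -z); pixel columns grow to the right and rows downward; lengths in m; the calibration is good to about 2 mm. A picture is of the moment at which its call begins. camera_params takes no time and is no camera call.
- robot.close_job(): hands the job in; it is judged then, once.
The state is a dict: "t": time; "q": joint angles; "dq": joint speeds; "joint_torque": joint torques, N m; "tool_pos": TCP position; "orientation": TCP orientation; "force": force on the tool from outside, world axes, zero at the start; "wrist_torque": the same for the moment, N m; "opening": finger opening in m; "gripper_force": force on a finger pad.
Only numpy, scipy, OpenCV 4.12 (cv2) and the standard library are available. Lean on these libraries where they do the work, as an engineer would, in place of code of your own. Each camera call takes 0.05 s, during which the arm holds its last target. There are 200 camera calls.

TASK

Use the scraper block to wipe all the brass turnings off the top of the bored steel block into the yellow tray at its side, without touching the turnings with the gripper. Then lower the depth rod gently into the back blind bore until it bottoms out and hold it lightly against the bottom for two seconds, and do the same in the front bore; leave the rod standing free in whichever bore is shallower (where it sticks out farther) and slide the red pointer up the gauge post until its tip is level with the top of the rod. Finally put the rod back in its wooden stand and the scraper upright on its rubber pad, leaving the pointer where it was set and the tape, tin and wrench where they lie.

Things in the scene. Friction and masses are not known exactly. Their poses are not given: they have to be found in the camera images.
- plate_top (a point): centre of the top face of the fixed dark steel block, 70 mm above the bench. Block frame: x to the back of the block, y to its left where the yellow tray hangs on, z up. The top measures 150 (x) by 130 (y) mm; along the two x edges stand aluminium rails 9 mm wide and 10 mm high (132 mm clear between them); the y edges are open, so that turnings can be pushed over the left edge (y = +65 mm) and drop into the tray.
- tray_floor (a point): centre of the floor of the yellow tray along the block's left side, same axes as the block: inside 144 (x) by 85 (y) mm, walls 40 mm high on three sides; the block is the fourth.
- back_bore: centre of the flat floor of the back bore. The bore is round, straight down, 15 mm wide with a 2 mm chamfer at its mouth, which lies in the block's top face at x = +35, y = -35 mm from its centre. Its depth differs from start to start, 35 to 60 mm.
- front_bore: centre of the flat floor of the front bore, nearer to the robot: the same, with its mouth at x = -35, y = -35 mm; its depth, 35 to 60 mm, is independent of the other's.
- rod_grip (a point): centre of the orange plastic knob of the depth rod, at half its height. The rod stands upright, 120 mm long over all: steel shaft 12 mm thick, 88 mm long, flat foot with small chamfer, then the round knob 24 mm thick and 32 mm high. z along the rod, up. Mass about 0.12 kg. This point is 104 mm above the foot and 16 mm under the top.
- rod_top (a point): centre of the rod's top face, 120 mm above the foot.
- rod: the depth rod; origin at its foot, z up along it.
- stand_floor (a point): centre of the floor of the hole in the rod's fixed wooden stand (64 x 64 x 50 mm): round hole 15 mm wide with 2 mm chamfer, floor 6 mm over the bench, mouth 50 mm over the bench. The rod starts in it.
- scraper_grip (a point): centre of the blue handle of the scraper block (handle 20 in x, 56 in y, 40 mm high; take it across its 20 mm, or along its 56 mm where something stands close to the blade). This point is 45 mm above the scraper's underside and 20 mm under the handle's top. The wooden blade block below it, with rubber sole, is 40 (x) by 90 (y) mm and 26 mm high; z up. Mass about 0.3 kg, most of it in the weighted blade.
- scraper: the scraper block; origin at the centre of its underside, same axes.
- pad_top (a point): centre of the top of the black rubber parking pad (60 in x, 115 in y, 2 mm thick, fixed) where the scraper starts, blade along y.
- pointer_tip (a point): tip of the red pointer carriage on the vertical gauge post behind the block: the white point at its right end; it moves with the carriage.
- pointer_grip (a point): middle of the grip zone of the carriage's upright black handle (round, 16 mm thick, 58 mm long), 45 mm higher than the pointer tip and 16 mm under the handle's top. The post is 50 mm from it, to +y of the block frame, 12 x 18 mm thick, top 176 mm over the bench.
- pointer (a joint): height of the pointer on its post, m: 0 at the lower end, where the tip is 105 mm over the bench, 0.065 at the upper end. Friction of 3 N holds it where it is left.
- tape: roll of black tape, 47 mm wide, 18 mm high; bystander.
- tin: small lidded tin, 64 mm wide, 42 mm high; bystander.
- wrench: small combination wrench 104 mm long; bystander.
- chip0: brass turning 0: a coil 50 mm long (along its x), 11 mm thick, 10 mm high; origin at the centre of its underside. Two to four of them lie on the block.
- chip1: brass turning 1: a coil 50 mm long (along its x), 11 mm thick, 10 mm high; origin at the centre of its underside. Two to four of them lie on the block.
- chip2: brass turning 2: a coil 50 mm long (along its x), 11 mm thick, 10 mm high; origin at the centre of its underside. Two to four of them lie on the block.
- chip3: brass turning 3: a coil 50 mm long (along its x), 11 mm thick, 10 mm high; origin at the centre of its underside. Two to four of them lie on the block.
Things that resemble listed ones, but are neither listed nor needed, are in the scene too. Leave any purple look-alike of the rod alone.

How it is judged:
On the way, in this order (a step that is already met when the one before it is completed fails the run):
1. all turnings are in the yellow tray (x of chip0 in the frame of tray_floor between -0.074 and 0.074 m and y of chip0 in the frame of tray_floor between -0.045 and 0.045 m and z of each of chip0, chip1, chip2, chip3 in the frame of tray_floor below 0.05 m and x of chip1 in the frame of tray_floor between -0.074 and 0.074 m and y of chip1 in the frame of tray_floor between -0.045 and 0.045 m and x of chip2 in the frame of tray_floor between -0.074 and 0.074 m and y of chip2 in the frame of tray_floor between -0.045 and 0.045 m and x of chip3 in the frame of tray_floor between -0.074 and 0.074 m and y of chip3 in the frame of tray_floor between -0.045 and 0.045 m), for 0.2 s.
2. the rod, held by the gripper, rests on the bottom of the back bore with light pressure for 1.5 s (horizontal distance between rod and back_bore below 0.004 m and z of rod in the frame of back_bore between -0.0025 and 0.0025 m and contact force between the fingers and rod above 1 N and contact force between rod and back_bore above 0.5 N), for 1.5 s.
3. the same in the front bore (horizontal distance between rod and front_bore below 0.004 m and z of rod in the frame of front_bore between -0.0025 and 0.0025 m and contact force between the fingers and rod above 1 N and contact force between rod and front_bore above 0.5 N), for 1.5 s.
4. the rod stands released on the bottom of the shallower bore (either, if they differ by less than 4 mm) and the pointer tip is level with its top within 4 mm (((z of back_bore in the frame of front_bore above -0.004 m and horizontal distance between rod and back_bore below 0.004 m and z of rod in the frame of back_bore between -0.0025 and 0.0025 m) or (z of front_bore in the frame of back_bore above -0.004 m and horizontal distance between rod and front_bore below 0.004 m and z of rod in the frame of front_bore between -0.0025 and 0.0025 m)) and z of pointer_tip in the frame of rod_top between -0.004 and 0.004 m and contact force between the fingers and rod below 0.2 N), for 0.3 s.
At the end, for the whole second after the job is handed in: Turnings in the tray; pointer tip within 5 mm of the level of the rod's top when bottomed in the shallower bore (120 mm above its floor); rod fully down in its stand; scraper upright on its pad, within 30 mm of its centre; all released and at rest (all of step 1 and ((z of back_bore in the frame of front_bore above -0.004 m and z of pointer_tip in the frame of back_bore between 0.115 and 0.125 m) or (z of front_bore in the frame of back_bore above -0.004 m and z of pointer_tip in the frame of front_bore between 0.115 and 0.125 m)) and horizontal distance between rod and stand_floor below 0.005 m and z of rod in the frame of stand_floor between -0.004 and 0.004 m and angle between rod's own z axis and vertical below 0.12 rad and linear speed of each of rod, scraper below 0.02 m/s and horizontal distance between scraper_grip and pad_top below 0.03 m and z of scraper_grip in the frame of pad_top between 0.039 and 0.051 m and angle between scraper_grip's own z axis and vertical below 0.1 rad); the robot touches nothing.
It fails at once if a turning is touched by the gripper or pushed with the rod (contact force between any of the fingers, rod and chip0 above 0.5 N or contact force between any of the fingers, rod and chip1 above 0.5 N or contact force between any of the fingers, rod and chip2 above 0.5 N or contact force between any of the fingers, rod and chip3 above 0.5 N).
It fails at once if the rod is dropped or rammed on the bottom of a bore (more than 40 N) (contact force between rod and back_bore above 40 N or contact force between rod and front_bore above 40 N).
It fails at once if a bystander (tape, tin, wrench) is moved more than 20 mm (distance of any of tape, tin, wrench from where it was at the start of the episode above 0.02 m).
Of chip0, chip1, chip2, chip3 only 2 to 4 are there at a start; the rules pass over those that are not, and their reading is None.
At some moment in a run one of scraper, chip0, chip1, chip2, chip3 may be knocked a few centimetres aside while the robot is not near it.
It also fails if it takes over 208 s, if anything falls off the work surface, if the arm or the gripper's body presses on something with over 40 N, if the wrist force passes 120 N, or if a joint passes its speed limit or range.

## Working session

There is one attempt and no reset: what is moved stays moved. The work goes in short steps, Python scripts to look and compute and a tool call to move; the robot and the scene stay as the last step left them, time stands still between calls to the robot, and variables do not carry over. Pictures are saved under pics/ and viewed, at most 14 in all, crops included, and the job is handed in when it is done.

Besides the shell and the picture viewer there is one more tool, called after "Emit:" as name(argument=value, ...) on one line, values as JSON. carry_out: Moves the arm, as the interface text tells. Its arguments: {"type":"object","properties":{"targets":{"type":"array","items":{"type":"object","properties":{"hand":{"type":"number"},"x":{"type":"number"},"y":{"type":"number"},"z":{"type":"number"},"ax":{"type":"number"},"ay":{"type":"number"},"az":{"type":"number"}}}},"newtons":{"type":"number"}},"required":["targets"]}

```bash
ls; mkdir -p pics
cat > h.py <<'E'
import numpy as np, cv2
from scipy.spatial.transform import Rotation as R
from plant import read_state, read_camera, camera_params, robot
def look(name):
    im,d=read_camera(name); p=camera_params(name); return im,d,p
def rot(p):
    r=np.array(p["rotation"],float)
    return r if r.shape==(3,3) else (R.from_rotvec(r).as_matrix() if r.size==3 else R.from_quat(r).as_matrix())
def cloud(d,p):
    v,u=np.mgrid[:480,:640]
    c=np.stack([(u-p["cx"])/p["fx"]*d,-(v-p["cy"])/p["fy"]*d,-d],-1)
    return c@rot(p).T+np.array(p["position"])
E
python3 - <<'E'
from h import *
for n in("top","side"):
    im,d,p=look(n); print(n,p); cv2.imwrite(f"pics/{n}0.png",im); np.savez(f"{n}0.npz",im=im,d=d)
print(read_state())
E
```

```text
pics
top {'fx': 525.377606687013, 'fy': 525.377606687013, 'cx': 315.7234870802036, 'cy': 242.90704914723725, 'position': array([0.41005584, 0.0981521 , 1.03360872]), 'rotation': array([ 0.1104285 , -0.15641073, -1.58159998])}
side {'fx': 475.8030005539359, 'fy': 475.8030005539359, 'cx': 317.26932250069854, 'cy': 233.45520822977537, 'position': array([ 0.42473979, -0.38041451,  0.81004054]), 'rotation': array([ 0.61608641, -0.09354939, -0.2815226 ])}
{'t': 0.1, 'q': array([ 1.03857161e+00,  1.31088753e-01,  1.48918957e+00, -2.46904399e-06,
        1.52298345e+00, -8.53898581e-02]), 'dq': array([ 1.60600784e-03, -1.43286377e-03, -3.16130824e-03, -2.28422055e-04,
        1.06379773e-03,  2.45944594e-05]), 'joint_torque': array([ 1.27580752e-03, -5.61332273e+01, -4.93100488e+01,  7.72073376e-02,
        2.88315624e-02, -4.47305604e-05]), 'tool_pos': array([0.25913687, 0.54092382, 0.40377968]), 'orientation': array([-6.95949678e-01, -3.06301810e+00,  2.49861049e-03]), 'force': array([ 0.30047143, -0.31634238, -0.1200629 ]), 'wrist_torque': array([-0.03742976,  0.02768084, -0.03246649]), 'gripper_force': 0.0, 'opening': 0.09294151975361516}
```

View pics/top0.png

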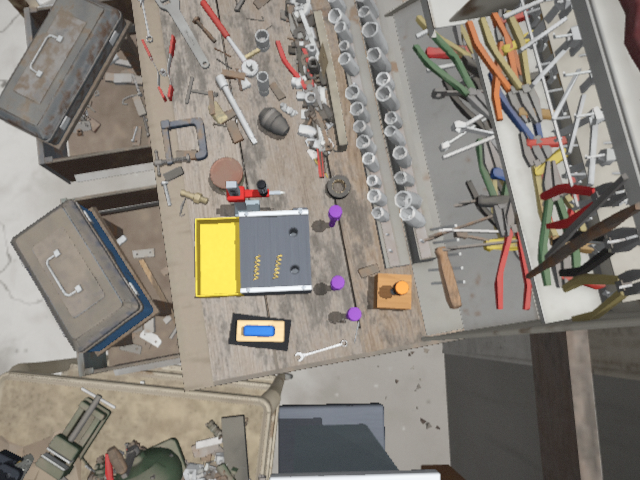

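View pics/side0.png

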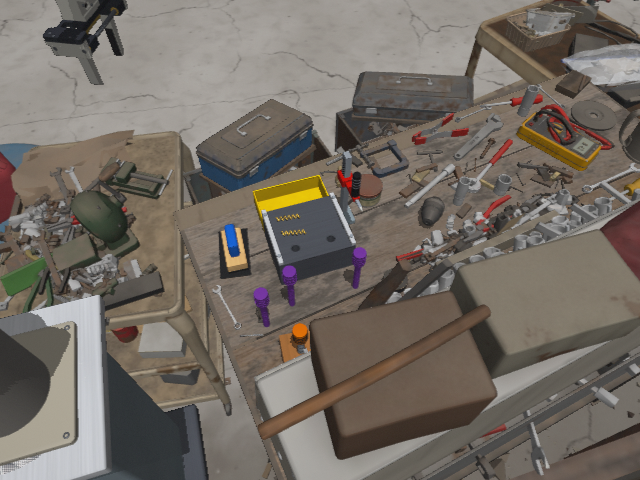

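The top view shows the block at (275,251) with two brass turnings at (257,267) and (278,266), and the tray at (217,258). The blue scraper on its pad is at (260,331) and the red pointer at (250,192). The orange-knobbed rod in its wooden stand is at (400,288). The rod look-alikes are purple, at (335,213), (337,283) and (353,314), so the orange one is the rod meant.

Run:
```python
from h import *
z=np.load("top0.npz"); im,d=z["im"],z["d"]; p=camera_params("top")
c=cv2.resize(im[165:365,185:425],None,fx=3,fy=3,interpolation=cv2.INTER_CUBIC); cv2.imwrite("pics/crop1.png",c)
W=cloud(d,p); np.save("W.npy",W)
hsv=cv2.cvtColor(im,cv2.COLOR_BGR2HSV)
def seg(n,lo,hi,box,zr=None):
    m=cv2.inRange(hsv,lo,hi)>0; b=np.zeros_like(m); b[box[1]:box[3],box[0]:box[2]]=1; m&=b
    if zr: m&=(W[...,2]>zr[0])&(W[...,2]<zr[1])
    P=W[m]; v,u=np.nonzero(m)
    if len(P)<5: print(n,"none"); return
    r=cv2.minAreaRect((P[:,:2]*1000).astype(np.float32))
    print(n,len(P),"uv",u.mean().round(1),v.mean().round(1),"med",np.median(P,0).round(4),"rect",np.round(r[0],1),np.round(r[1],1),round(r[2],1), "z",np.percentile(P[:,2],[5,95]).round(3))
seg("blue",(100,120,80),(125,255,255),(235,310,290,350))
seg("knob",(5,170,120),(20,255,255),(380,270,420,310),(.1,.2))
seg("yellow",(24,150,80),(34,255,255),(185,210,250,305))
seg("chips",(15,90,90),(30,255,255),(246,245,300,290),(.068,.1))
seg("steel",(0,0,30),(180,120,110),(245,215,308,288),(.06,.075))
seg("blade",(5,60,120),(22,200,255),(230,310,290,352),(.015,.04))
seg("pad",(0,0,0),(180,255,45),(225,310,295,352),(-.01,.01))
seg("pointer red",(0,150,80),(6,255,255),(225,175,290,205))
seg("stand",(8,80,80),(22,255,255),(370,265,420,312),(.035,.06))
```

```text
blue 297 uv 258.6 330.5 med [0.4154 0.174  0.0668] rect [415.4 149.7] [103.3  16.1] 89.0 z [0.063 0.07 ]
knob 13 uv 396.4 288.8 med [ 0.4826 -0.068   0.1241] rect [482.4 -69.5] [20.1  5.7] 23.9 z [0.119 0.127]
yellow 3391 uv 217.3 257.3 med [0.559  0.2606 0.0036] rect [504.3 226.8] [287.2 138.6] 28.0 z [0.    0.038]
chips 111 uv 265.7 266.4 med [0.5329 0.1748 0.0748] rect [530.2 159.4] [48.8 44. ] 89.2 z [0.069 0.081]
steel 38 uv 287.1 236.3 med [0.6026 0.1118 0.0686] rect [582.2 118.7] [117.3  43.4] 24.2 z [0.064 0.072]
blade 641 uv 260.7 330.1 med [0.4164 0.1713 0.0279] rect [416.1 176.1] [88.9 39.3] 89.1 z [0.025 0.031]
pad 18 uv 235.0 330.5 med [0.417  0.225  0.0025] rect [417.1 225.2] [ 1.  32.4] 89.7 z [-0.001  0.006]
pointer red 282 uv 244.2 194.7 med [0.6553 0.1982 0.1189] rect [552.7 134.5] [285.4  71.9] 28.4 z [0.11  0.124]
stand 998 uv 392.1 291.1 med [ 0.4813 -0.0711  0.05  ] rect [486.2 -77.2] [64.5 64.2] 86.3 z [0.046 0.053]
```

View pics/crop1.png

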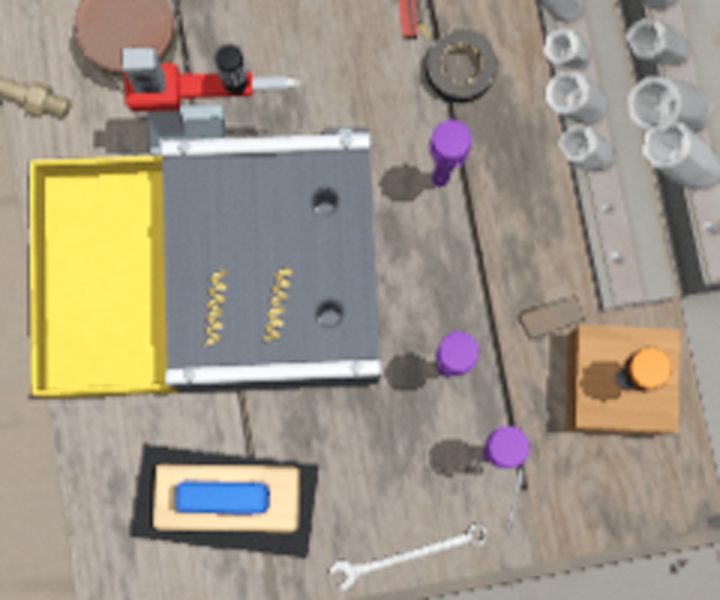

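```bash
cat >> h.py <<'E'
def ray(p,u,v,z):
    r=rot(p)@np.array([(u-p["cx"])/p["fx"],-(v-p["cy"])/p["fy"],-1.]); o=np.array(p["position"])
    return o+r*(z-o[2])/r[2]
E
python3 - <<'E'
from h import *
z=np.load("top0.npz"); im,d=z["im"],z["d"]; p=camera_params("top"); W=np.load("W.npy")
f=lambda a,b,zz: ray(p,(a+.5)/3-.5+185,(b+.5)/3-.5+165,zz)
for n,a,b,zz in [("backbore",325,201,.07),("frontbore",329,312,.07),("knobtop",650,367,.126),("pad1",146,446,.002),("pad2",317,465,.002),("pad3",306,555,.002),("pad4",132,534,.002),
 ("handle",231,54,.166),("tip",298,83,.11),("purpA",451,137,.12),("purpB",458,352,.12),("purpC",508,447,.12),("chip1a",222,270,.075),("chip1b",211,345,.075),("chip2a",287,268,.075),("chip2b",272,341,.075),("lefttop",162,157,.07),("leftbot",166,368,.07),("righttop",371,150,.07),("rightbot",379,362,.07),("tray",30,160,.04),("tray",34,395,.04),("tin",124,25,.042),("wr1",343,575,.005),("wr2",478,532,.005)]:
    print(n,f(a,b,zz).round(4))
def dep(a,b): 
    u,v=int(round((a+.5)/3-.5+185)),int(round((b+.5)/3-.5+165)); return np.median(W[v-1:v+2,u-1:u+2,2]).round(4)
print("z knob,purpA,B,C,handle,block,pad,tip",[dep(*q) for q in [(650,367),(451,137),(458,352),(508,447),(231,54),(250,220),(140,500),(270,84)]])
h=W[...,2]; bb=W[355//1-0:1] if 0 else None
# steel points: frame rect of block+rails, z
m=(h>.06)&(h<.09); m[:,:240]=0; m[:,312:]=0; m[:205]=0; m[300:]=0
P=W[m]; print(cv2.minAreaRect((P[:,:2]*1000).astype(np.float32)))
m=(h>.077)&(h<.084); m[:,:240]=0; m[:,312:]=0; m[280:]=0;m[:205]=0;m[220:]=0
P=W[m]; print("backrail",P.mean(0),np.degrees(np.arctan2(*np.polyfit(P[:,1],P[:,0],1)[:1],1)))
z=np.load("side0.npz"); q=camera_params("side"); V=cloud(z["d"],q); hs=cv2.cvtColor(z["im"],cv2.COLOR_BGR2HSV)
m=cv2.inRange(hs,(5,170,120),(20,255,255))>0; m[:320]=0;m[:,280:]&=True;m[:,:285]=0;m[:,315:]=0;m[345:]=0
Q=V[m]; t=Q[Q[:,2]>np.percentile(Q[:,2],95)-.004]; print("side knob top",t.mean(0),len(t),Q[:,2].max())
E
```

```text
backbore [0.5967 0.1105 0.07  ]
frontbore [0.5272 0.1088 0.07  ]
knobtop [ 0.4857 -0.0772  0.126 ]
pad1 [0.4499 0.2287 0.002 ]
pad2 [0.4359 0.1183 0.002 ]
pad3 [0.3789 0.1259 0.002 ]
pad4 [0.3942 0.2371 0.002 ]
handle [0.6638 0.1618 0.166 ]
tip [0.6617 0.1256 0.11  ]
purpA [0.6249 0.0345 0.12  ]
purpB [0.4966 0.0335 0.12  ]
purpC [0.4414 0.006  0.12  ]
chip1a [0.5534 0.174  0.075 ]
chip1b [0.5074 0.1806 0.075 ]
chip2a [0.5541 0.1342 0.075 ]
chip2b [0.5093 0.1436 0.075 ]
lefttop [0.6258 0.2117 0.07  ]
leftbot [0.4942 0.2084 0.07  ]
righttop [0.6288 0.0814 0.07  ]
rightbot [0.496  0.0785 0.07  ]
tray [0.6315 0.2995 0.04  ]
tray [0.4812 0.2939 0.04  ]
tin [0.7202 0.2403 0.042 ]
wr1 [0.3661 0.1023 0.005 ]
wr2 [0.3915 0.0153 0.005 ]
z knob,purpA,B,C,handle,block,pad,tip [np.float64(0.1271), np.float64(0.1202), np.float64(0.1197), np.float64(0.1206), np.float64(0.1726), np.float64(0.0697), np.float64(0.0014), np.float64(0.1136)]
((561.68408203125, 145.2503204345703), (150.7539825439453, 129.875732421875), 1.6370083093643188)
backrail [0.63146237 0.14581038 0.08001611] -1.6475822842129917
side knob top [ 0.48743996 -0.08570423  0.13913338] 158 0.8100405354700965
```

```bash
cat > go.py <<'E'
# usage: go.py x y z(of grasp point) psi_deg ; ... -> rows in tool axes from the current pose
import sys; from h import *
s=read_state(); T=np.array(s["tool_pos"]); Rt=R.from_rotvec(s["orientation"]); M=Rt.as_matrix()
print("t %.2f grasp %s psi %.2f tilt %.4f F %s open %.4f grip %.1f q %s"%(s["t"],(T+M[:,2]*.167).round(4),np.degrees(np.arctan2(M[1,1],M[0,1])),np.hypot(M[0,2],M[1,2]),np.round(s["force"],2),s["opening"],s["gripper_force"],np.round(s["q"],2)))
for a in sys.argv[1:]:
    x,y,z,ps=map(float,a.split(",")); ps=np.radians(ps)
    ya=np.array([np.cos(ps),np.sin(ps),0]); za=np.array([0,0,-1.]); D=np.stack([np.cross(ya,za),ya,za],1)
    d=M.T@(np.array([x,y,z+.167])-T); r=R.from_matrix(M.T@D).as_rotvec()
    print(a,"->",d.round(4),r.round(4),"dist %.3f"%np.linalg.norm(d))
E
python3 go.py 0.4157,0.1745,0.12,-0.9 0.4157,0.1745,0.05,-0.9
```

```text
t 0.10 grasp [0.259  0.5407 0.2368] psi 64.40 tilt 0.0017 F [ 0.3  -0.32 -0.12] open 0.0929 grip 0.0 q [ 1.04  0.13  1.49 -0.    1.52 -0.09]
0.4157,0.1745,0.12,-0.9 -> [-0.2995 -0.2626  0.1172] [-1.6000e-03  8.0000e-04  1.1397e+00] dist 0.415
0.4157,0.1745,0.05,-0.9 -> [-0.2996 -0.2625  0.1872] [-1.6000e-03  8.0000e-04  1.1397e+00] dist 0.440
```

Emit:
carry_out(targets=[{"hand": 50, "x": -0.3, "y": -0.2625, "z": 0.117, "ax": -0.0016, "ay": 0.0008, "az": 1.14}, {"hand": 50, "x": -0.3, "y": -0.2625, "z": 0.117, "ax": -0.0016, "ay": 0.0008, "az": 1.14}, {"hand": 50, "x": -0.3, "y": -0.2625, "z": 0.117, "ax": -0.0016, "ay": 0.0008, "az": 1.14}, {"hand": 50, "x": -0.3, "y": -0.2625, "z": 0.117, "ax": -0.0016, "ay": 0.0008, "az": 1.14}, {"hand": 50, "x": -0.3, "y": -0.2625, "z": 0.117, "ax": -0.0016, "ay": 0.0008, "az": 1.14}, {"hand": 50, "x": -0.3, "y": -0.2625, "z": 0.117, "ax": -0.0016, "ay": 0.0008, "az": 1.14}, {"hand": 50, "x": -0.3, "y": -0.2625, "z": 0.117, "ax": -0.0016, "ay": 0.0008, "az": 1.14}, {"hand": 50, "x": -0.3, "y": -0.2625, "z": 0.117, "ax": -0.0016, "ay": 0.0008, "az": 1.14}])

```text
t: 1.1
tool_pos: [0.4165, 0.1725, 0.2864]
orientation: [-2.243, -2.198, 0.001]
force: [0.2, 0.4, 0.7]
opening: 0.0464
gripper_force: 0.0
```

```bash
python3 go.py 0.4157,0.1745,0.051,-0.9
```

```text
t 1.10 grasp [0.4163 0.1726 0.1194] psi -1.15 tilt 0.0014 F [0.17 0.37 0.68] open 0.0464 grip 0.0 q [ 0.28 -0.19  2.02  0.    1.31  0.3 ]
0.4157,0.1745,0.051,-0.9 -> [ 0.002  -0.0007  0.0684] [-0.0014 -0.0003 -0.0044] dist 0.068
```

Emit:
carry_out(targets=[{"hand": 50, "x": 0.002, "y": -0.001, "z": 0.04, "az": -0.004}, {"hand": 50, "x": 0.002, "y": -0.001, "z": 0.068, "az": -0.004}, {"hand": 50, "x": 0.002, "y": -0.001, "z": 0.068, "az": -0.004}, {"hand": 0, "x": 0.002, "y": -0.001, "z": 0.068, "az": -0.004}, {"hand": 0, "x": 0.002, "y": -0.001, "z": 0.068, "az": -0.004}, {"hand": 0, "x": 0.002, "y": -0.001, "z": 0.068, "az": -0.004}, {"hand": 0, "x": 0.002, "y": -0.001, "z": 0.068, "az": -0.004}], newtons=40)

```text
schema error: expected keys hand, x, y, z, ax, ay, az
```

```bash
python3 go.py 0.43,0.16,0.17,-0.9 0.543,0.101,0.17,91.6 0.543,0.101,0.125,91.6 0.543,0.101,0.119,91.6
```

```text
t 1.10 grasp [0.4163 0.1726 0.1194] psi -1.15 tilt 0.0014 F [0.17 0.37 0.68] open 0.0464 grip 0.0 q [ 0.28 -0.19  2.02  0.    1.31  0.3 ]
0.43,0.16,0.17,-0.9 -> [-0.0122  0.0137 -0.0506] [-0.0014 -0.0003 -0.0044] dist 0.054
0.543,0.101,0.17,91.6 -> [-0.0689  0.1278 -0.0508] [-8.0000e-04 -1.3000e-03 -1.6188e+00] dist 0.154
0.543,0.101,0.125,91.6 -> [-0.0689  0.1279 -0.0058] [-8.0000e-04 -1.3000e-03 -1.6188e+00] dist 0.145
0.543,0.101,0.119,91.6 -> [-0.0689  0.1279  0.0002] [-8.0000e-04 -1.3000e-03 -1.6188e+00] dist 0.145
```

Emit:
carry_out(targets=[{"hand": 50, "x": 0.002, "y": -0.001, "z": 0.04, "ax": 0, "ay": 0, "az": -0.004}, {"hand": 50, "x": 0.002, "y": -0.001, "z": 0.068, "ax": 0, "ay": 0, "az": -0.004}, {"hand": 50, "x": 0.002, "y": -0.001, "z": 0.068, "ax": 0, "ay": 0, "az": -0.004}, {"hand": 0, "x": 0.002, "y": -0.001, "z": 0.068, "ax": 0, "ay": 0, "az": -0.004}, {"hand": 0, "x": 0.002, "y": -0.001, "z": 0.068, "ax": 0, "ay": 0, "az": -0.004}, {"hand": 0, "x": 0.002, "y": -0.001, "z": 0.068, "ax": 0, "ay": 0, "az": -0.004}, {"hand": 0, "x": 0.002, "y": -0.001, "z": 0.068, "ax": 0, "ay": 0, "az": -0.004}], newtons=40)

```text
t: 1.98
tool_pos: [0.4161, 0.1771, 0.2209]
orientation: [2.234, 2.207, 0.006]
force: [-0.1, 1.1, 5.2]
opening: 0.0195
gripper_force: 39.8
```

```bash
python3 go.py 0.43,0.16,0.17,-0.9 0.543,0.101,0.17,91.6 0.543,0.101,0.125,91.6 0.543,0.101,0.119,91.6
```

```text
t 1.98 grasp [0.4166 0.1774 0.0539] psi -0.70 tilt 0.0038 F [-0.08  1.11  5.21] open 0.0195 grip 39.8 q [ 0.29 -0.1   2.07  0.    1.17  0.3 ]
0.43,0.16,0.17,-0.9 -> [-0.0166  0.0145 -0.1161] [ 0.003  -0.0022  0.0036] dist 0.118
0.543,0.101,0.17,91.6 -> [-0.0743  0.1282 -0.1159] [ 4.1000e-03  7.0000e-04 -1.6109e+00] dist 0.188
0.543,0.101,0.125,91.6 -> [-0.0744  0.128  -0.0709] [ 4.1000e-03  7.0000e-04 -1.6109e+00] dist 0.164
0.543,0.101,0.119,91.6 -> [-0.0744  0.128  -0.0649] [ 4.1000e-03  7.0000e-04 -1.6109e+00] dist 0.162
```

Emit:
carry_out(targets=[{"hand": 0, "x": 0.0, "y": 0.0, "z": -0.06, "ax": 0.004, "ay": 0, "az": 0}, {"hand": 0, "x": -0.016, "y": 0.014, "z": -0.117, "ax": 0.004, "ay": 0, "az": -0.1}, {"hand": 0, "x": -0.03, "y": 0.04, "z": -0.122, "ax": 0.004, "ay": 0, "az": -0.28}, {"hand": 0, "x": -0.045, "y": 0.07, "z": -0.122, "ax": 0.004, "ay": 0, "az": -0.46}, {"hand": 0, "x": -0.06, "y": 0.1, "z": -0.122, "ax": 0.004, "ay": 0, "az": -0.64}, {"hand": 0, "x": -0.074, "y": 0.128, "z": -0.122, "ax": 0.004, "ay": 0, "az": -0.82}, {"hand": 0, "x": -0.074, "y": 0.128, "z": -0.122, "ax": 0.004, "ay": 0, "az": -1.0}, {"hand": 0, "x": -0.074, "y": 0.128, "z": -0.122, "ax": 0.004, "ay": 0, "az": -1.18}])

```text
t: 2.98
tool_pos: [0.5424, 0.1007, 0.3407]
orientation: [-0.62, -3.076, 0.003]
force: [0.1, 0.5, -2.2]
opening: 0.02
gripper_force: 39.8
```

```bash
python3 go.py 0.543,0.101,0.175,91.6 0.543,0.101,0.13,91.6
```

```text
t 2.98 grasp [0.5417 0.1006 0.1737] psi 67.21 tilt 0.0045 F [ 0.11  0.54 -2.24] open 0.0200 grip 39.8 q [ 0.09  0.04  1.7  -0.    1.4  -1.08]
0.543,0.101,0.175,91.6 -> [-0.0004  0.0005 -0.0013] [-0.0016 -0.0043 -0.4256] dist 0.001
0.543,0.101,0.13,91.6 -> [-0.0006  0.0006  0.0437] [-0.0016 -0.0043 -0.4256] dist 0.044
```

Rotate to final and lower to just above the block, then look.

Emit:
carry_out(targets=[{"hand": 0, "x": 0, "y": 0, "z": 0, "ax": -0.0016, "ay": -0.004, "az": -0.18}, {"hand": 0, "x": 0, "y": 0, "z": 0, "ax": -0.0016, "ay": -0.004, "az": -0.36}, {"hand": 0, "x": 0, "y": 0, "z": 0.02, "ax": -0.0016, "ay": -0.004, "az": -0.426}, {"hand": 0, "x": 0, "y": 0, "z": 0.04, "ax": -0.0016, "ay": -0.004, "az": -0.426}, {"hand": 0, "x": 0, "y": 0, "z": 0.04, "ax": -0.0016, "ay": -0.004, "az": -0.426}])

```text
t: 3.6
tool_pos: [0.5411, 0.101, 0.2988]
orientation: [0.034, -3.138, 0.0]
force: [-0.5, -0.1, -3.1]
opening: 0.02
gripper_force: 39.8
```

```bash
python3 go.py 0.543,0.101,0.122,91.6
python3 - <<'E'
from h import *
a,_,_=look("top"); b,_,_=look("side")
cv2.imwrite("pics/c2.png",np.hstack([cv2.resize(a[170:350,180:330],None,fx=3,fy=3),cv2.resize(b[150:300,230:345],None,fx=3,fy=3*180/150)]))
E
```

```text
t 3.60 grasp [0.5405 0.1009 0.1318] psi 91.23 tilt 0.0036 F [-0.55 -0.15 -3.14] open 0.0200 grip 39.8 q [ 0.09  0.07  1.74 -0.    1.33 -1.5 ]
0.543,0.101,0.122,91.6 -> [-0.0019 -0.      0.0098] [-0.0003 -0.0036 -0.0064] dist 0.010
```

View pics/c2.png

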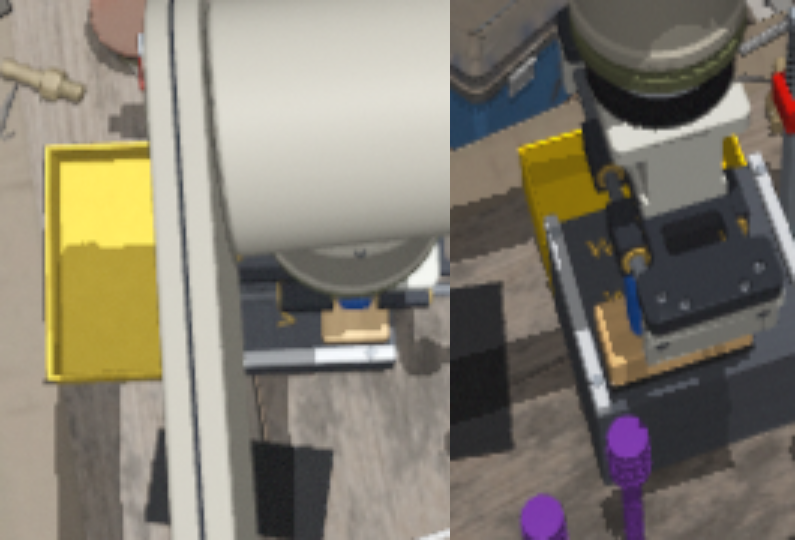

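The side view shows the scraper between the rails, with both turnings ahead of it on its tray side and the gripper clear of them.

Emit:
carry_out(targets=[{"hand": 0, "x": -0.002, "y": 0, "z": 0.005, "ax": 0, "ay": -0.0036, "az": -0.006}, {"hand": 0, "x": -0.002, "y": 0, "z": 0.008, "ax": 0, "ay": -0.0036, "az": -0.006}, {"hand": 0, "x": -0.002, "y": 0, "z": 0.01, "ax": 0, "ay": -0.0036, "az": -0.006}, {"hand": 0, "x": -0.002, "y": 0, "z": 0.01, "ax": 0, "ay": -0.0036, "az": -0.006}])

```text
t: 4.2
tool_pos: [0.5443, 0.1012, 0.2916]
orientation: [-0.046, 3.136, 0.0]
force: [0.5, 0.1, -2.6]
opening: 0.0198
gripper_force: 39.8
```

```bash
python3 go.py 0.540,0.206,0.121,91.6
```

```text
t 4.20 grasp [0.5452 0.1012 0.1246] psi 91.67 tilt 0.0052 F [ 0.47  0.07 -2.57] open 0.0198 grip 39.8 q [ 0.09  0.09  1.75 -0.    1.3  -1.51]
0.540,0.206,0.121,91.6 -> [0.0013 0.1049 0.0036] [0.0001 0.0052 0.0012] dist 0.105
```

Emit:
carry_out(targets=[{"hand": 0, "x": 0, "y": 0, "z": 0.002, "ax": 0, "ay": 0.003, "az": 0}, {"hand": 0, "x": 0, "y": 0, "z": 0.004, "ax": 0, "ay": 0.003, "az": 0}, {"hand": 0, "x": 0, "y": 0, "z": 0.004, "ax": 0, "ay": 0.003, "az": 0}])

```text
t: 4.58
tool_pos: [0.5446, 0.1013, 0.2888]
orientation: [-0.046, 3.138, 0.0]
force: [-3.3, 0.3, 4.7]
opening: 0.0198
gripper_force: 39.9
```

```bash
python3 go.py 0.540,0.206,0.121,91.6
```

```text
t 4.58 grasp [0.5451 0.1013 0.1218] psi 91.67 tilt 0.0032 F [-3.29  0.28  4.66] open 0.0198 grip 39.9 q [ 0.09  0.09  1.75  0.    1.3  -1.51]
0.540,0.206,0.121,91.6 -> [0.0015 0.1048 0.0008] [0.0003 0.0031 0.0012] dist 0.105
```

Emit:
carry_out(targets=[{"hand": 0, "x": 0, "y": 0.012, "z": 0, "ax": 0, "ay": 0, "az": 0}, {"hand": 0, "x": 0, "y": 0.026, "z": 0, "ax": 0, "ay": 0, "az": 0}, {"hand": 0, "x": 0, "y": 0.04, "z": 0, "ax": 0, "ay": 0, "az": 0}, {"hand": 0, "x": 0.0005, "y": 0.054, "z": 0, "ax": 0, "ay": 0, "az": 0}, {"hand": 0, "x": 0.0005, "y": 0.068, "z": 0, "ax": 0, "ay": 0, "az": 0}, {"hand": 0, "x": 0.001, "y": 0.082, "z": 0, "ax": 0, "ay": 0, "az": 0}, {"hand": 0, "x": 0.001, "y": 0.096, "z": 0, "ax": 0, "ay": 0, "az": 0}, {"hand": 0, "x": 0.001, "y": 0.107, "z": 0, "ax": 0, "ay": 0, "az": 0}])

```text
t: 5.58
tool_pos: [0.5406, 0.209, 0.2888]
orientation: [-0.047, 3.137, -0.001]
force: [-0.1, -5.3, 6.0]
opening: 0.0197
gripper_force: 40.0
```

```bash
python3 go.py 0.540,0.213,0.1215,91.6 0.42,0.34,0.2,-0.9
python3 - <<'E'
from h import *
a,_,_=look("top"); b,_,_=look("side")
cv2.imwrite("pics/c3.png",np.hstack([cv2.resize(a[170:350,180:330],None,fx=3,fy=3),cv2.resize(b[150:300,230:345],None,fx=3,fy=3*180/150)]))
E
```

```text
t 5.58 grasp [0.5413 0.2089 0.1218] psi 91.71 tilt 0.0042 F [-0.14 -5.28  5.96] open 0.0197 grip 40.0 q [ 0.28  0.16  1.67 -0.    1.31 -1.32]
0.540,0.213,0.1215,91.6 -> [0.0005 0.004  0.0003] [-0.0005  0.0042  0.0018] dist 0.004
0.42,0.34,0.2,-0.9 -> [ 0.1163  0.1345 -0.0787] [0.003  0.0037 1.6163] dist 0.194
```

View pics/c3.png

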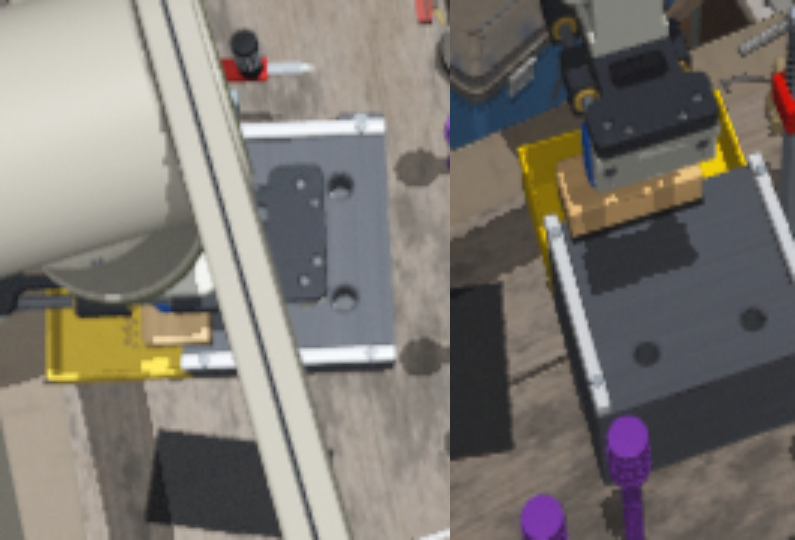

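The block top is clear behind the scraper and a turning shows in the tray at (130,325) in the crop. I'll take the scraper back to its pad.

Emit:
carry_out(targets=[{"hand": 0, "x": 0, "y": 0, "z": -0.03, "ax": 0, "ay": 0.004, "az": 0}, {"hand": 0, "x": 0.005, "y": 0, "z": -0.07, "ax": 0, "ay": 0.004, "az": 0.1}, {"hand": 0, "x": 0.04, "y": -0.008, "z": -0.08, "ax": 0, "ay": 0.004, "az": 0.28}, {"hand": 0, "x": 0.08, "y": -0.018, "z": -0.08, "ax": 0, "ay": 0.004, "az": 0.46}, {"hand": 0, "x": 0.11, "y": -0.028, "z": -0.08, "ax": 0, "ay": 0.004, "az": 0.64}, {"hand": 0, "x": 0.126, "y": -0.035, "z": -0.08, "ax": 0, "ay": 0.004, "az": 0.82}, {"hand": 0, "x": 0.126, "y": -0.035, "z": -0.08, "ax": 0, "ay": 0.004, "az": 1.0}, {"hand": 0, "x": 0.126, "y": -0.035, "z": -0.08, "ax": 0, "ay": 0.004, "az": 1.18}])

```text
t: 6.68
tool_pos: [0.4146, 0.1701, 0.367]
orientation: [-1.715, -2.629, -0.003]
force: [0.4, -0.6, -3.2]
opening: 0.0198
gripper_force: 39.9
```

```bash
python3 go.py 0.4147,0.1775,0.12,-7.3 0.4147,0.1775,0.065,-7.3
```

```text
t 6.67 grasp [0.4144 0.1706 0.2   ] psi 23.76 tilt 0.0032 F [ 0.39 -0.59 -3.18] open 0.0198 grip 39.9 q [ 0.27 -0.27  1.94  0.    1.47 -0.14]
0.4147,0.1775,0.12,-7.3 -> [0.0065 0.0031 0.08  ] [-0.0007 -0.0031  0.542 ] dist 0.080
0.4147,0.1775,0.065,-7.3 -> [0.0063 0.0031 0.135 ] [-0.0007 -0.0031  0.542 ] dist 0.135
```

Emit:
carry_out(targets=[{"hand": 0, "x": 0.006, "y": 0.003, "z": 0.02, "ax": 0, "ay": -0.003, "az": 0.18}, {"hand": 0, "x": 0.006, "y": 0.003, "z": 0.05, "ax": 0, "ay": -0.003, "az": 0.36}, {"hand": 0, "x": 0.006, "y": 0.003, "z": 0.09, "ax": 0, "ay": -0.003, "az": 0.54}, {"hand": 0, "x": 0.006, "y": 0.003, "z": 0.12, "ax": 0, "ay": -0.003, "az": 0.542}, {"hand": 0, "x": 0.006, "y": 0.003, "z": 0.138, "ax": 0, "ay": -0.003, "az": 0.542}, {"hand": 0, "x": 0.006, "y": 0.003, "z": 0.142, "ax": 0, "ay": -0.003, "az": 0.542}, {"hand": 0, "x": 0.006, "y": 0.003, "z": 0.142, "ax": 0, "ay": -0.003, "az": 0.542}])

```text
t: 7.55
tool_pos: [0.4153, 0.1768, 0.2256]
orientation: [2.352, 2.082, -0.001]
force: [-0.0, 0.8, -2.2]
opening: 0.0198
gripper_force: 39.9
```

```bash
python3 go.py 0.4147,0.1775,0.0537,-7.3;python3 - <<'E'
from h import *
a,_,_=look("top"); b,_,_=look("side")
cv2.imwrite("pics/c4.png",np.hstack([cv2.resize(a[170:350,180:330],None,fx=3,fy=3),cv2.resize(b[150:300,210:325],None,fx=3,fy=3*180/150)]))
E
```

```text
t 7.55 grasp [0.4152 0.1768 0.0586] psi -6.97 tilt 0.0007 F [-0.04  0.82 -2.21] open 0.0198 grip 39.9 q [ 0.29 -0.11  2.07 -0.    1.18  0.41]
0.4147,0.1775,0.0537,-7.3 -> [ 0.0006 -0.0007  0.0049] [-0.0004  0.0005  0.0058] dist 0.005
```

View pics/c4.png

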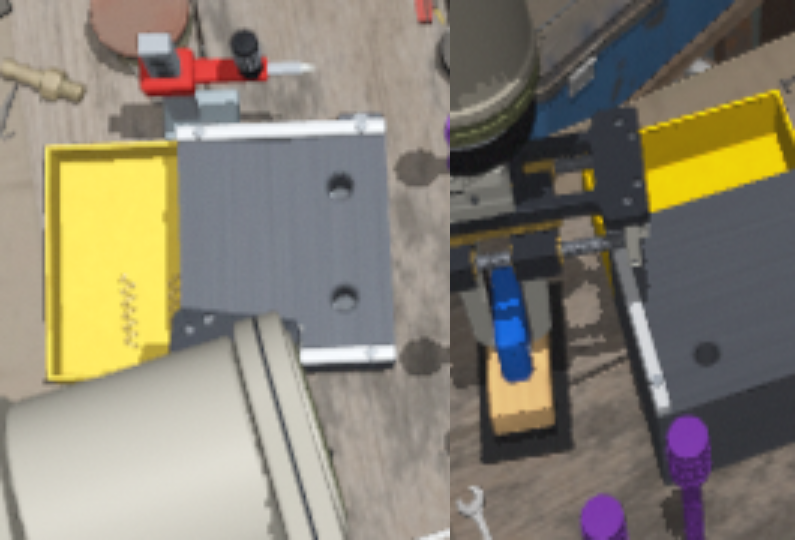

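Both turnings lie in the tray, at (128,310) and by the block wall at (175,290), and the scraper is over its pad. I'll set it down and release it.

Emit:
carry_out(targets=[{"hand": 0, "x": 0, "y": 0, "z": 0.003, "ax": 0, "ay": 0, "az": 0.005}, {"hand": 0, "x": 0, "y": 0, "z": 0.006, "ax": 0, "ay": 0, "az": 0.005}, {"hand": 0, "x": 0, "y": 0, "z": 0.006, "ax": 0, "ay": 0, "az": 0.005}, {"hand": 50, "x": 0, "y": 0, "z": 0.006, "ax": 0, "ay": 0, "az": 0.005}, {"hand": 50, "x": 0, "y": 0, "z": 0.006, "ax": 0, "ay": 0, "az": 0.005}, {"hand": 50, "x": 0, "y": 0, "z": -0.05, "ax": 0, "ay": 0, "az": 0.005}, {"hand": 50, "x": 0, "y": 0, "z": -0.11, "ax": 0, "ay": 0, "az": 0.005}, {"hand": 50, "x": 0, "y": 0, "z": -0.16, "ax": 0, "ay": 0, "az": 0.005}])

```text
t: 8.65
tool_pos: [0.4153, 0.1766, 0.3879]
orientation: [2.357, 2.075, 0.001]
force: [0.9, 0.1, 1.4]
opening: 0.0462
gripper_force: 0.0
```

```bash
python3 go.py 0.486,-0.077,0.20,0 0.486,-0.077,0.113,0
python3 - <<'E'
from h import *
im,d,p=look("top"); W=cloud(d,p); z=W[...,2]
# knob of rod, tray chips
hsv=cv2.cvtColor(im,cv2.COLOR_BGR2HSV)
m=cv2.inRange(hsv,(3,140,100),(16,255,255))>0; m[:265]=0;m[310:]=0;m[:,385:395]&=z[:,385:395]>.1;m[:,:385]=0;m[:,415:]=0
m&=(z>.11)
print(m.sum(),[ray(p,*np.argwhere(m)[:,::-1].mean(0),.126).round(4)],np.median(W[m],0).round(4))
m=(z>.003)&(hsv[...,2]<190); 
yv=cv2.inRange(hsv,(20,120,60),(35,255,255))>0
t=yv; sub=(z>.004)&(z<.03); sub[:222]=0;sub[292:]=0;sub[:,:203]=0;sub[:,240:]=0
P=W[sub]; n,l,st,c=cv2.connectedComponentsWithStats(sub.astype(np.uint8))
for i in range(1,n):
    if st[i,4]>8: print(st[i],c[i].round(1),W[l==i].mean(0).round(3))
print("tray floor z",np.median(z[225:245,205:235]))
cv2.imwrite("pics/t5.png",cv2.resize(im[165:365,185:425],None,fx=3,fy=3,interpolation=cv2.INTER_CUBIC))
E
```

```text
t 8.65 grasp [0.4156 0.1765 0.2209] psi -7.28 tilt 0.0014 F [0.89 0.11 1.44] open 0.0462 grip 0.0 q [ 0.29 -0.28  1.91 -0.    1.51  0.42]
0.486,-0.077,0.20,0 -> [-0.2426  0.1022  0.0211] [ 0.0014  0.0002 -0.127 ] dist 0.264
0.486,-0.077,0.113,0 -> [-0.2426  0.1021  0.1081] [ 0.0014  0.0002 -0.127 ] dist 0.284
147 [array([ 0.4854, -0.0769,  0.126 ])] [ 0.4856 -0.0768  0.126 ]
[203 222  15   7  35] [211.3 223.9] [0.626 0.273 0.007]
[205 225   4   7   9] [206.6 228.1] [0.618 0.283 0.005]
[219 227   4   6  10] [220.6 229.6] [0.615 0.255 0.005]
[230 229  10  28  77] [234.7 242.8] [0.588 0.227 0.005]
[203 231  20  16  69] [211.4 239.3] [0.596 0.273 0.005]
[212 230   5   4  10] [214.2 231.5] [0.611 0.267 0.006]
[218 232   3   7  11] [218.5 235.4] [0.604 0.259 0.005]
[223 233   5   5  10] [225.  234.9] [0.604 0.246 0.005]
[224 238   5   4  11] [225.9 239.7] [0.595 0.244 0.005]
[218 244   6   5  10] [220.6 246.5] [0.581 0.254 0.006]
[227 246   4   4   9] [228.9 247.9] [0.578 0.238 0.006]
[207 248  11   5  20] [211.8 249.6] [0.575 0.272 0.005]
[209 253  10   8  25] [213.8 257.2] [0.56  0.268 0.005]
[219 252   6   7  17] [221.2 254.1] [0.566 0.253 0.005]
[203 255   4   5  10] [204.4 257.4] [0.56  0.286 0.005]
[218 259   5  10  19] [220.5 264.3] [0.545 0.254 0.008]
[203 265   4   5   9] [204.3 267.4] [0.54  0.286 0.005]
[203 269   7   5  11] [206.1 271.2] [0.533 0.282 0.005]
tray floor z 0.0031177457837509026
```

View pics/t5.png

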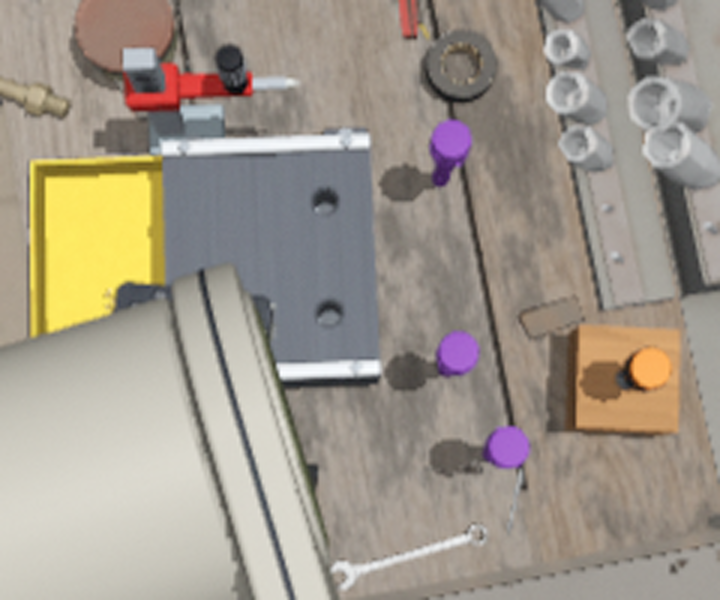

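The crop confirms that the only orange-knobbed rod is at (650,367), in the wooden stand. The purple ones stand free. The knob top is at (0.4855, -0.077, 0.126), which fits 6 + 120 mm.

Run:
```python
import numpy as np
W=np.load("W.npy"); P=W.reshape(-1,3)
for y0 in np.arange(-.26,.0,.02):
    m=(P[:,0]>.36)&(P[:,0]<.62)&(P[:,1]>y0)&(P[:,1]<y0+.02)
    print(round(y0,2),np.percentile(P[m,2],[50,99]).round(3),end=" | ")
```

```text
-0.26 [0.398 0.527] | -0.24 [0.272 0.537] | -0.22 [0.136 0.464] | -0.2 [0.104 0.247] | -0.18 [0.096 0.218] | -0.16 [0.071 0.218] | -0.14 [0.007 0.212] | -0.12 [0.021 0.204] | -0.1 [0.023 0.146] | -0.08 [0.023 0.129] | -0.06 [0.002 0.053] | -0.04 [0.    0.009] | -0.02 [0.   0.12] |
```

Emit:
carry_out(targets=[{"hand": 60, "x": -0.05, "y": 0.02, "z": 0, "ax": 0, "ay": 0, "az": -0.03}, {"hand": 60, "x": -0.1, "y": 0.042, "z": 0, "ax": 0, "ay": 0, "az": -0.06}, {"hand": 60, "x": -0.15, "y": 0.063, "z": 0, "ax": 0, "ay": 0, "az": -0.09}, {"hand": 60, "x": -0.2, "y": 0.084, "z": 0.01, "ax": 0, "ay": 0, "az": -0.127}, {"hand": 60, "x": -0.243, "y": 0.102, "z": 0.021, "ax": 0, "ay": 0, "az": -0.127}, {"hand": 60, "x": -0.243, "y": 0.102, "z": 0.021, "ax": 0, "ay": 0, "az": -0.127}])

```text
t: 9.45
tool_pos: [0.4858, -0.0801, 0.3631]
orientation: [-2.225, -2.216, 0.003]
force: [-0.2, 0.8, 0.7]
opening: 0.0555
gripper_force: 0.0
```

```bash
python3 go.py 0.4855,-0.077,0.113,0
```

```text
t 9.45 grasp [ 0.4854 -0.0802  0.1961] psi -0.24 tilt 0.0024 F [-0.22  0.76  0.7 ] open 0.0555 grip 0.0 q [-0.27 -0.14  1.83 -0.    1.45 -0.26]
0.4855,-0.077,0.113,0 -> [ 0.0032 -0.0001  0.0831] [-0.0022  0.0008 -0.0041] dist 0.083
```

Run:
```python
import numpy as np
W=np.load("W.npy"); P=W.reshape(-1,3)
m=(P[:,0]>.3)&(P[:,0]<.66)&(P[:,1]>-.15)&(P[:,1]<-.05)&(P[:,2]>.13)
for q in P[m][::6]: print(q.round(3))
```

```text
[ 0.654 -0.078  0.147]
[ 0.652 -0.082  0.146]
[ 0.65  -0.091  0.153]
[ 0.651 -0.081  0.143]
[ 0.65  -0.09   0.149]
[ 0.65  -0.074  0.142]
[ 0.648 -0.092  0.149]
[ 0.648 -0.074  0.143]
[ 0.646 -0.094  0.147]
[ 0.648 -0.075  0.137]
[ 0.645 -0.099  0.145]
[ 0.647 -0.078  0.131]
[ 0.646 -0.105  0.135]
[ 0.64  -0.096  0.151]
[ 0.642 -0.071  0.138]
[ 0.64  -0.101  0.145]
[ 0.637 -0.095  0.149]
[ 0.639 -0.073  0.134]
[ 0.636 -0.07   0.138]
[ 0.637 -0.105  0.133]
[ 0.632 -0.097  0.145]
[ 0.635 -0.077  0.13 ]
[ 0.633 -0.103  0.135]
[ 0.629 -0.093  0.145]
[ 0.63  -0.076  0.134]
[ 0.627 -0.092  0.144]
[ 0.627 -0.077  0.14 ]
[ 0.625 -0.086  0.145]
[ 0.626 -0.097  0.143]
[ 0.623 -0.083  0.146]
[ 0.625 -0.094  0.139]
[ 0.623 -0.08   0.139]
[ 0.625 -0.092  0.133]
[ 0.622 -0.102  0.145]
[ 0.62  -0.1    0.146]
[ 0.617 -0.099  0.15 ]
[ 0.616 -0.098  0.148]
[ 0.618 -0.081  0.132]
[ 0.617 -0.11   0.133]
[ 0.613 -0.103  0.145]
[ 0.612 -0.098  0.142]
[ 0.611 -0.079  0.136]
[ 0.61  -0.104  0.143]
[ 0.607 -0.101  0.147]
[ 0.606 -0.095  0.143]
[ 0.606 -0.082  0.135]
[ 0.604 -0.091  0.145]
[ 0.606 -0.105  0.1
[... 1672 characters left out ...]
47  0.156]
[ 0.511 -0.144  0.154]
[ 0.51  -0.141  0.151]
[ 0.509 -0.141  0.146]
[ 0.508 -0.149  0.153]
[ 0.506 -0.147  0.156]
[ 0.505 -0.146  0.151]
[ 0.503 -0.144  0.152]
[ 0.502 -0.142  0.146]
[ 0.5   -0.141  0.145]
[ 0.499 -0.149  0.152]
[ 0.498 -0.147  0.152]
[ 0.496 -0.146  0.149]
[ 0.495 -0.145  0.148]
[ 0.493 -0.144  0.15 ]
[ 0.491 -0.145  0.147]
[ 0.49  -0.145  0.146]
[ 0.488 -0.144  0.148]
[ 0.486 -0.145  0.146]
[ 0.484 -0.146  0.149]
[ 0.483 -0.147  0.15 ]
[ 0.48  -0.147  0.155]
[ 0.479 -0.148  0.156]
[ 0.477 -0.149  0.155]
[ 0.475 -0.15   0.157]
[ 0.473 -0.146  0.146]
[ 0.471 -0.148  0.151]
[ 0.467 -0.146  0.149]
[ 0.465 -0.149  0.155]
[ 0.462 -0.15   0.154]
[ 0.457 -0.149  0.148]
```

Tall sockets at (0.56, -0.12), 0.21 m high, would foul the gripper body at psi 0. I'll grip at psi 30° instead.

```bash
python3 go.py 0.4855,-0.077,0.17,30 0.4855,-0.077,0.116,30
```

```text
t 9.45 grasp [ 0.4854 -0.0802  0.1961] psi -0.24 tilt 0.0024 F [-0.22  0.76  0.7 ] open 0.0555 grip 0.0 q [-0.27 -0.14  1.83 -0.    1.45 -0.26]
0.4855,-0.077,0.17,30 -> [ 0.0031 -0.0002  0.0261] [-2.400e-03  2.000e-04 -5.277e-01] dist 0.026
0.4855,-0.077,0.116,30 -> [ 0.0032 -0.0001  0.0801] [-2.400e-03  2.000e-04 -5.277e-01] dist 0.080
```

Emit:
carry_out(targets=[{"hand": 60, "x": 0.003, "y": 0, "z": 0.0, "ax": -0.0024, "ay": 0, "az": -0.18}, {"hand": 60, "x": 0.003, "y": 0, "z": 0.01, "ax": -0.0024, "ay": 0, "az": -0.36}, {"hand": 60, "x": 0.003, "y": 0, "z": 0.026, "ax": -0.0024, "ay": 0, "az": -0.528}, {"hand": 60, "x": 0.003, "y": 0, "z": 0.05, "ax": -0.0024, "ay": 0, "az": -0.528}, {"hand": 60, "x": 0.003, "y": 0, "z": 0.07, "ax": -0.0024, "ay": 0, "az": -0.528}, {"hand": 60, "x": 0.003, "y": 0, "z": 0.08, "ax": -0.0024, "ay": 0, "az": -0.528}, {"hand": 60, "x": 0.003, "y": 0, "z": 0.08, "ax": -0.0024, "ay": 0, "az": -0.528}])

```text
t: 10.32
tool_pos: [0.4855, -0.0739, 0.2841]
orientation: [1.564, 2.724, 0.001]
force: [-0.3, 0.2, 0.6]
opening: 0.0558
gripper_force: 0.0
```

```bash
python3 go.py 0.4855,-0.077,0.116,30
```

```text
t 10.32 grasp [ 0.4857 -0.0739  0.1171] psi 30.28 tilt 0.0009 F [-0.27  0.22  0.56] open 0.0558 grip 0.0 q [-0.26 -0.07  1.92  0.    1.29 -0.78]
0.4855,-0.077,0.116,30 -> [-0.0026 -0.0016  0.0011] [0.0009 0.0001 0.0049] dist 0.003
```

Emit:
carry_out(targets=[{"hand": 0, "x": -0.001, "y": 0, "z": 0.001, "ax": 0, "ay": 0, "az": 0}, {"hand": 0, "x": -0.001, "y": 0, "z": 0.001, "ax": 0, "ay": 0, "az": 0}, {"hand": 0, "x": -0.001, "y": 0, "z": 0.001, "ax": 0, "ay": 0, "az": 0}, {"hand": 0, "x": -0.001, "y": 0, "z": 0.001, "ax": 0, "ay": 0, "az": 0}, {"hand": 0, "x": -0.001, "y": 0, "z": 0.001, "ax": 0, "ay": 0, "az": 0}], newtons=25)

```text
t: 10.95
tool_pos: [0.4864, -0.0755, 0.2839]
orientation: [1.564, 2.722, 0.002]
force: [-1.0, 0.5, 2.4]
opening: 0.0236
gripper_force: 24.9
```

```bash
python3 go.py
python3 - <<'E'
from h import *
L=[]
for i in range(6):
    s=read_state(); L.append(np.r_[s["t"],s["tool_pos"],s["force"],s["q"]]); read_camera("side")
L=np.array(L);np.set_printoptions(suppress=True,linewidth=150); print(L.round(4)[:,:7]); print(L.mean(0).round(4), L.std(0).round(4))
E
```

```text
t 10.95 grasp [ 0.4868 -0.0755  0.1169] psi 30.24 tilt 0.0025 F [-0.96  0.49  2.43] open 0.0236 grip 24.9 q [-0.26 -0.07  1.92  0.    1.29 -0.79]
[[10.95    0.4864 -0.0755  0.2839 -0.9604  0.492   2.434 ]
 [11.      0.4864 -0.0754  0.2839 -0.5538  0.3757  2.3043]
 [11.05    0.4864 -0.0754  0.2839  0.4507 -0.2789  3.0568]
 [11.1     0.4864 -0.0754  0.2839 -0.6236 -0.5677  3.0174]
 [11.15    0.4864 -0.0754  0.2839 -0.3105 -1.5797  4.2409]
 [11.2     0.4864 -0.0754  0.2839 -1.2416  0.5323  4.1423]]
[11.075   0.4864 -0.0754  0.2839 -0.5399 -0.171   3.1993 -0.2582 -0.0712  1.9198  0.0003  1.2905 -0.7862] [0.0854 0.     0.     0.     0.5339 0.7513 0.7543 0.     0.     0.     0.     0.     0.    ]
```

```bash
python3 go.py 0.486,-0.0765,0.25,30 0.597,0.111,0.25,30 0.597,0.111,0.200,30
```

```text
t 11.25 grasp [ 0.4868 -0.0755  0.1169] psi 30.25 tilt 0.0026 F [-1.2   0.24  3.79] open 0.0237 grip 24.9 q [-0.26 -0.07  1.92  0.    1.29 -0.79]
0.486,-0.0765,0.25,30 -> [-0.001  -0.0006 -0.1331] [0.002  0.0016 0.0044] dist 0.133
0.597,0.111,0.25,30 -> [ 0.1051  0.1897 -0.1329] [0.002  0.0016 0.0044] dist 0.254
0.597,0.111,0.200,30 -> [ 0.1052  0.1896 -0.0829] [0.002  0.0016 0.0044] dist 0.232
```

Emit:
carry_out(targets=[{"hand": 0, "x": -0.0005, "y": 0, "z": -0.045, "ax": 0.001, "ay": 0.001, "az": 0}, {"hand": 0, "x": -0.0005, "y": 0, "z": -0.1, "ax": 0.001, "ay": 0.001, "az": 0}, {"hand": 0, "x": 0.005, "y": 0.01, "z": -0.138, "ax": 0.001, "ay": 0.001, "az": 0}, {"hand": 0, "x": 0.03, "y": 0.055, "z": -0.14, "ax": 0.001, "ay": 0.001, "az": 0}, {"hand": 0, "x": 0.06, "y": 0.105, "z": -0.14, "ax": 0.001, "ay": 0.001, "az": 0}, {"hand": 0, "x": 0.085, "y": 0.15, "z": -0.135, "ax": 0.002, "ay": 0.001, "az": 0.004}, {"hand": 0, "x": 0.105, "y": 0.189, "z": -0.13, "ax": 0.002, "ay": 0.0016, "az": 0.004}, {"hand": 0, "x": 0.105, "y": 0.189, "z": -0.1, "ax": 0.002, "ay": 0.0016, "az": 0.004}])

```text
t: 12.25
tool_pos: [0.5978, 0.1136, 0.3845]
orientation: [1.565, 2.722, 0.004]
force: [-0.1, -0.7, -1.3]
opening: 0.0237
gripper_force: 25.0
```

```bash
python3 go.py 0.597,0.111,0.196,30
```

```text
t 12.25 grasp [0.5982 0.1138 0.2175] psi 30.22 tilt 0.0030 F [-0.13 -0.71 -1.29] open 0.0237 grip 25.0 q [ 0.1   0.16  1.49  0.    1.49 -0.42]
0.597,0.111,0.196,30 -> [-0.0018 -0.002   0.0215] [ 0.003  -0.      0.0038] dist 0.022
```

Emit:
carry_out(targets=[{"hand": 0, "x": -0.001, "y": -0.001, "z": 0.01, "ax": 0.002, "ay": 0, "az": 0.004}, {"hand": 0, "x": -0.001, "y": -0.001, "z": 0.021, "ax": 0.002, "ay": 0, "az": 0.004}, {"hand": 0, "x": -0.001, "y": -0.001, "z": 0.021, "ax": 0.002, "ay": 0, "az": 0.004}])

```text
t: 12.62
tool_pos: [0.5957, 0.1086, 0.3623]
orientation: [-1.576, -2.715, 0.004]
force: [0.1, 0.9, -0.6]
opening: 0.0237
gripper_force: 25.0
```

```bash
python3 go.py 0.597,0.111,0.196,30
python3 - <<'E'
from h import *
b,d,p=look("side"); np.savez("s6.npz",im=b,d=d)
a,_,_=look("top")
c=cv2.resize(b[170:300,280:370],None,fx=4.6,fy=4.6,interpolation=cv2.INTER_CUBIC); cv2.imwrite("pics/c6.png",c)
z=np.load("side0.npz")
print([ray(p,u,v,.07).round(4) for u,v in []])
# bore centres from side0 (unobstructed): dark blobs on block top
V=cloud(z["d"],p); g=cv2.cvtColor(z["im"],cv2.COLOR_BGR2GRAY)
C=np.array([.5613,.145]); 
for n,q in(("back",(.5967,.1105)),("front",(.5272,.1088))):
    r=np.hypot(V[...,0]-q[0],V[...,1]-q[1]); m=(r<.016)
    t=np.percentile(g[m],50)-12; w=m&(g<t)
    P=np.argwhere(w)[:,::-1].mean(0); print(n,w.sum(),P.round(1),ray(p,*P,.07).round(4))
E
```

```text
t 12.62 grasp [0.5952 0.1085 0.1953] psi 29.74 tilt 0.0034 F [ 0.11  0.85 -0.63] open 0.0237 grip 25.0 q [ 0.1   0.17  1.52 -0.    1.45 -0.42]
0.597,0.111,0.196,30 -> [ 0.0014  0.0023 -0.0007] [-0.0033 -0.0009 -0.0045] dist 0.003
[]
back 47 [330.6 238.3] [0.6002 0.1078 0.07  ]
front 52 [295.1 248. ] [0.5299 0.1059 0.07  ]
```

View pics/c6.png

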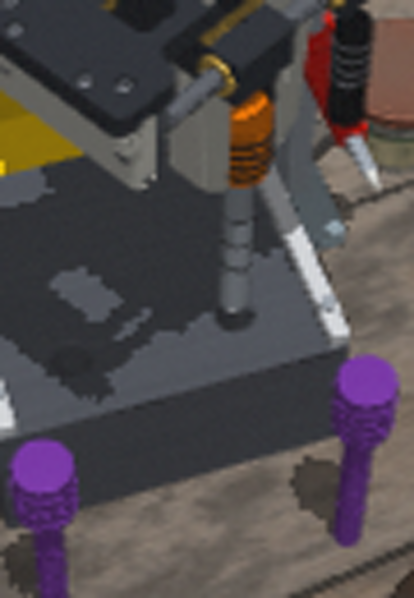

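The side crop shows the rod foot at about (237,310), right over the back bore ellipse at (236,319). The purple rods are clear.

Run:
```python
from h import *
p=camera_params("side")
f=lambda a,b,z: ray(p,(a+.5)/4.6-.5+280,(b+.5)/4.6-.5+170,z).round(4)
print("foot",f(235,309,.0843),"shaft top",f(243,183,.0843+.088),"bore",f(236,318,.07))
z=np.load("s6.npz"); V=cloud(z["d"],p); g=z["im"]
# shaft points: z .095-.16 near
m=(V[...,2]>.09)&(V[...,2]<.165)&(abs(V[...,0]-.597)<.02)&(V[...,1]<.125)&(V[...,1]>.085)
P=V[m]; print(m.sum(),P.mean(0).round(4),np.percentile(P,[5,95],0).round(4))
```

```text
foot [0.5981 0.1017 0.0843] shaft top [0.5973 0.097  0.1723] bore [0.6005 0.1068 0.07  ]
163 [0.5973 0.1007 0.1281] [[0.593  0.0986 0.0948]
 [0.6024 0.1046 0.1617]]
```

Emit:
carry_out(targets=[{"hand": 0, "x": 0.001, "y": 0.0035, "z": 0.0, "ax": -0.003, "ay": -0.001, "az": -0.004}, {"hand": 0, "x": 0.001, "y": 0.0035, "z": 0.005, "ax": -0.003, "ay": -0.001, "az": -0.004}, {"hand": 0, "x": 0.001, "y": 0.0035, "z": 0.005, "ax": -0.003, "ay": -0.001, "az": -0.004}, {"hand": 0, "x": 0.001, "y": 0.0035, "z": 0.005, "ax": -0.003, "ay": -0.001, "az": -0.004}])

```text
t: 13.22
tool_pos: [0.5985, 0.1118, 0.3577]
orientation: [1.57, 2.72, 0.0]
force: [-0.7, 0.3, -1.5]
opening: 0.0232
gripper_force: 25.0
```

```bash
python3 go.py 0.598,0.111,0.19,30
```

```text
t 13.22 grasp [0.5986 0.1118 0.1907] psi 30.03 tilt 0.0007 F [-0.74  0.26 -1.5 ] open 0.0232 grip 25.0 q [ 0.1   0.18  1.52 -0.    1.44 -0.42]
0.598,0.111,0.19,30 -> [-0.0005 -0.0009  0.0007] [0.0005 0.0004 0.0004] dist 0.001
```

Emit:
carry_out(targets=[{"hand": 0, "x": -0.0005, "y": -0.0005, "z": 0.004, "ax": 0, "ay": 0, "az": 0}, {"hand": 0, "x": -0.0005, "y": -0.0005, "z": 0.008, "ax": 0, "ay": 0, "az": 0}, {"hand": 0, "x": -0.0005, "y": -0.0005, "z": 0.012, "ax": 0, "ay": 0, "az": 0}, {"hand": 0, "x": -0.0005, "y": -0.0005, "z": 0.016, "ax": 0, "ay": 0, "az": 0}, {"hand": 0, "x": -0.0005, "y": -0.0005, "z": 0.018, "ax": 0, "ay": 0, "az": 0}, {"hand": 0, "x": -0.0005, "y": -0.0005, "z": 0.018, "ax": 0, "ay": 0, "az": 0}])

```text
t: 13.98
tool_pos: [0.5982, 0.1112, 0.3393]
orientation: [1.57, 2.721, -0.0]
force: [-1.1, 0.3, -1.6]
opening: 0.0235
gripper_force: 25.0
```

```bash
python3 go.py 0.598,0.111,0.155,30
```

```text
t 13.97 grasp [0.5982 0.1112 0.1723] psi 30.03 tilt 0.0001 F [-1.13  0.27 -1.56] open 0.0235 grip 25.0 q [ 0.1   0.19  1.54 -0.    1.41 -0.42]
0.598,0.111,0.155,30 -> [-0.0001 -0.0003  0.0173] [-0.0001  0.0001  0.0005] dist 0.017
```

Emit:
carry_out(targets=[{"hand": 0, "x": 0, "y": 0, "z": 0.004, "ax": 0, "ay": 0, "az": 0}, {"hand": 0, "x": 0, "y": 0, "z": 0.009, "ax": 0, "ay": 0, "az": 0}, {"hand": 0, "x": 0, "y": 0, "z": 0.014, "ax": 0, "ay": 0, "az": 0}, {"hand": 0, "x": 0, "y": 0, "z": 0.018, "ax": 0, "ay": 0, "az": 0}, {"hand": 0, "x": 0, "y": 0, "z": 0.021, "ax": 0, "ay": 0, "az": 0}, {"hand": 0, "x": 0, "y": 0, "z": 0.023, "ax": 0, "ay": 0, "az": 0}, {"hand": 0, "x": 0, "y": 0, "z": 0.023, "ax": 0, "ay": 0, "az": 0}])

```text
t: 14.85
tool_pos: [0.5983, 0.1112, 0.3165]
orientation: [1.57, 2.721, 0.0]
force: [-1.7, 0.8, -1.9]
opening: 0.0237
gripper_force: 25.0
```

Emit:
carry_out(targets=[{"hand": 0, "x": 0, "y": 0, "z": 0.001, "ax": 0, "ay": 0, "az": 0}, {"hand": 0, "x": 0, "y": 0, "z": 0.002, "ax": 0, "ay": 0, "az": 0}, {"hand": 0, "x": 0, "y": 0, "z": 0.003, "ax": 0, "ay": 0, "az": 0}, {"hand": 0, "x": 0, "y": 0, "z": 0.004, "ax": 0, "ay": 0, "az": 0}, {"hand": 0, "x": 0, "y": 0, "z": 0.004, "ax": 0, "ay": 0, "az": 0}])

```text
t: 15.48
tool_pos: [0.5984, 0.1112, 0.3127]
orientation: [1.57, 2.72, 0.001]
force: [-0.7, 1.5, -1.9]
opening: 0.0237
gripper_force: 25.0
```

```bash
python3 go.py 0.598,0.111,0.14,30
```

```text
t 15.47 grasp [0.5986 0.1112 0.1457] psi 30.02 tilt 0.0008 F [-0.75  1.5  -1.88] open 0.0237 grip 25.0 q [ 0.1   0.21  1.57 -0.    1.36 -0.42]
0.598,0.111,0.14,30 -> [ 0.     -0.0005  0.0057] [0.0007 0.0005 0.0004] dist 0.006
```

Emit:
carry_out(targets=[{"hand": 0, "x": 0, "y": 0, "z": 0.001, "ax": 0, "ay": 0, "az": 0}, {"hand": 0, "x": 0, "y": 0, "z": 0.002, "ax": 0, "ay": 0, "az": 0}, {"hand": 0, "x": 0, "y": 0, "z": 0.003, "ax": 0, "ay": 0, "az": 0}, {"hand": 0, "x": 0, "y": 0, "z": 0.004, "ax": 0, "ay": 0, "az": 0}, {"hand": 0, "x": 0, "y": 0, "z": 0.005, "ax": 0, "ay": 0, "az": 0}])

```text
t: 16.1
tool_pos: [0.5984, 0.1112, 0.3078]
orientation: [1.57, 2.72, 0.001]
force: [-3.0, 2.0, -0.6]
opening: 0.0238
gripper_force: 25.0
```

Emit:
carry_out(targets=[{"hand": 0, "x": 0, "y": -0.0005, "z": 0.001, "ax": 0, "ay": 0, "az": 0}, {"hand": 0, "x": 0, "y": -0.0005, "z": 0.002, "ax": 0, "ay": 0, "az": 0}, {"hand": 0, "x": 0, "y": -0.0005, "z": 0.003, "ax": 0, "ay": 0, "az": 0}, {"hand": 0, "x": 0, "y": -0.0005, "z": 0.004, "ax": 0, "ay": 0, "az": 0}, {"hand": 0, "x": 0, "y": -0.0005, "z": 0.004, "ax": 0, "ay": 0, "az": 0}])

```text
t: 16.73
tool_pos: [0.598, 0.1109, 0.3037]
orientation: [1.57, 2.72, 0.001]
force: [-0.8, 2.4, -0.8]
opening: 0.0233
gripper_force: 25.0
```

Emit:
carry_out(targets=[{"hand": 0, "x": -0.0005, "y": 0, "z": 0.001, "ax": 0, "ay": 0, "az": 0}, {"hand": 0, "x": -0.0005, "y": 0, "z": 0.002, "ax": 0, "ay": 0, "az": 0}, {"hand": 0, "x": -0.0005, "y": 0, "z": 0.003, "ax": 0, "ay": 0, "az": 0}, {"hand": 0, "x": -0.0005, "y": 0, "z": 0.004, "ax": 0, "ay": 0, "az": 0}, {"hand": 0, "x": -0.0005, "y": 0, "z": 0.005, "ax": 0, "ay": 0, "az": 0}])

```text
t: 17.35
tool_pos: [0.5985, 0.1106, 0.3006]
orientation: [1.569, 2.72, 0.002]
force: [-8.7, 1.9, 16.5]
opening: 0.0235
gripper_force: 25.1
```

Contact on the bottom. I'll ease off a little and hold.

Emit:
carry_out(targets=[{"hand": 0, "x": 0, "y": 0, "z": -0.001, "ax": 0, "ay": 0, "az": 0}, {"hand": 0, "x": 0, "y": 0, "z": -0.001, "ax": 0, "ay": 0, "az": 0}, {"hand": 0, "x": 0, "y": 0, "z": -0.001, "ax": 0, "ay": 0, "az": 0}, {"hand": 0, "x": 0, "y": 0, "z": -0.001, "ax": 0, "ay": 0, "az": 0}])

```text
t: 17.85
tool_pos: [0.5984, 0.1106, 0.3006]
orientation: [1.57, 2.72, 0.001]
force: [-4.9, 2.7, 7.4]
opening: 0.0231
gripper_force: 25.0
```

```bash
python3 go.py 0.598,0.111,0.14,30
```

```text
t 17.85 grasp [0.5986 0.1106 0.1336] psi 30.03 tilt 0.0015 F [-4.88  2.71  7.37] open 0.0231 grip 25.0 q [ 0.1   0.22  1.58 -0.    1.34 -0.43]
0.598,0.111,0.14,30 -> [ 0.0006 -0.0001 -0.0064] [0.0013 0.0007 0.0005] dist 0.006
```

Emit:
carry_out(targets=[{"hand": 0, "x": 0, "y": 0, "z": 0, "ax": 0, "ay": 0, "az": 0}, {"hand": 0, "x": 0, "y": 0, "z": 0, "ax": 0, "ay": 0, "az": 0}, {"hand": 0, "x": 0, "y": 0, "z": 0, "ax": 0, "ay": 0, "az": 0}, {"hand": 0, "x": 0, "y": 0, "z": 0, "ax": 0, "ay": 0, "az": 0}, {"hand": 0, "x": 0, "y": 0, "z": 0, "ax": 0, "ay": 0, "az": 0}, {"hand": 0, "x": 0, "y": 0, "z": 0, "ax": 0, "ay": 0, "az": 0}, {"hand": 0, "x": 0, "y": 0, "z": 0, "ax": 0, "ay": 0, "az": 0}, {"hand": 0, "x": 0, "y": 0, "z": 0, "ax": 0, "ay": 0, "az": 0}])

```text
t: 18.85
tool_pos: [0.5984, 0.1106, 0.3006]
orientation: [1.569, 2.72, 0.001]
force: [-5.0, 2.4, 6.6]
opening: 0.0237
gripper_force: 25.0
```

Emit:
carry_out(targets=[{"hand": 0, "x": 0, "y": 0, "z": 0, "ax": 0, "ay": 0, "az": 0}, {"hand": 0, "x": 0, "y": 0, "z": 0, "ax": 0, "ay": 0, "az": 0}, {"hand": 0, "x": 0, "y": 0, "z": 0, "ax": 0, "ay": 0, "az": 0}, {"hand": 0, "x": 0, "y": 0, "z": 0, "ax": 0, "ay": 0, "az": 0}, {"hand": 0, "x": 0, "y": 0, "z": 0, "ax": 0, "ay": 0, "az": 0}, {"hand": 0, "x": 0, "y": 0, "z": 0, "ax": 0, "ay": 0, "az": 0}, {"hand": 0, "x": 0, "y": 0, "z": 0, "ax": 0, "ay": 0, "az": 0}, {"hand": 0, "x": 0, "y": 0, "z": 0, "ax": 0, "ay": 0, "az": 0}])

```text
t: 19.85
tool_pos: [0.5984, 0.1106, 0.3006]
orientation: [1.569, 2.72, 0.001]
force: [-4.0, 3.3, 7.1]
opening: 0.0234
gripper_force: 25.0
```

```bash
python3 go.py 0.598,0.1105,0.193,30 0.528,0.109,0.193,30
python3 - <<'E'
from h import *
im,d,p=look("top"); cv2.imwrite("pics/c7.png",cv2.resize(im[190:310,190:320],None,fx=4,fy=4))
E
```

```text
t 19.85 grasp [0.5986 0.1106 0.1336] psi 30.03 tilt 0.0015 F [-3.97  3.27  7.14] open 0.0234 grip 25.0 q [ 0.1   0.22  1.58 -0.    1.34 -0.43]
0.598,0.1105,0.193,30 -> [ 0.0001 -0.0003 -0.0594] [0.0013 0.0007 0.0005] dist 0.059
0.528,0.109,0.193,30 -> [ 0.0338 -0.0616 -0.0595] [0.0013 0.0007 0.0005] dist 0.092
```

View pics/c7.png

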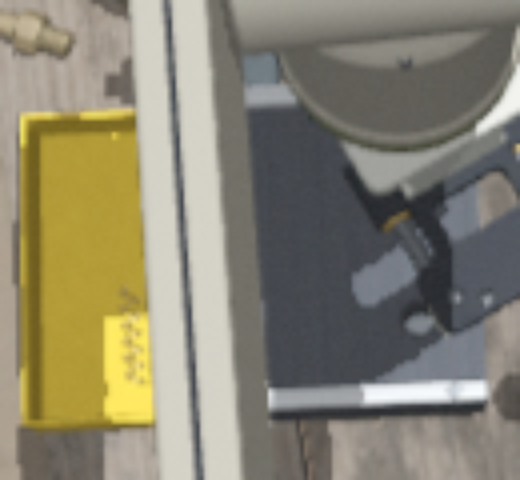

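Emit:
carry_out(targets=[{"hand": 0, "x": 0.0003, "y": -0.0005, "z": -0.015, "ax": 0, "ay": 0, "az": 0}, {"hand": 0, "x": 0.0005, "y": -0.0005, "z": -0.04, "ax": 0, "ay": 0, "az": 0}, {"hand": 0, "x": 0.0005, "y": -0.0005, "z": -0.062, "ax": 0, "ay": 0, "az": 0}, {"hand": 0, "x": 0.0005, "y": -0.0005, "z": -0.062, "ax": 0, "ay": 0, "az": 0}, {"hand": 0, "x": 0.018, "y": -0.03, "z": -0.062, "ax": 0, "ay": 0, "az": 0}, {"hand": 0, "x": 0.0345, "y": -0.0615, "z": -0.062, "ax": 0, "ay": 0, "az": 0}, {"hand": 0, "x": 0.0345, "y": -0.0615, "z": -0.06, "ax": 0, "ay": 0, "az": 0}, {"hand": 0, "x": 0.0345, "y": -0.0615, "z": -0.06, "ax": 0, "ay": 0, "az": 0}])

```text
t: 20.9
tool_pos: [0.528, 0.1094, 0.3594]
orientation: [1.57, 2.72, 0.0]
force: [0.1, 0.2, -1.6]
opening: 0.0235
gripper_force: 25.0
```

```bash
python3 go.py 0.5275,0.1095,0.19,30
```

```text
t 20.90 grasp [0.5282 0.1093 0.1924] psi 30.01 tilt 0.0013 F [ 0.07  0.18 -1.58] open 0.0235 grip 25.0 q [ 0.11 -0.01  1.72 -0.    1.43 -0.41]
0.5275,0.1095,0.19,30 -> [ 0.0003 -0.0004  0.0024] [0.0008 0.001  0.0002] dist 0.002
```

Emit:
carry_out(targets=[{"hand": 0, "x": 0.0005, "y": -0.0005, "z": 0.004, "ax": 0.0005, "ay": 0.001, "az": 0}, {"hand": 0, "x": 0.0005, "y": -0.0005, "z": 0.008, "ax": 0.0005, "ay": 0.001, "az": 0}, {"hand": 0, "x": 0.0005, "y": -0.0005, "z": 0.012, "ax": 0.0005, "ay": 0.001, "az": 0}, {"hand": 0, "x": 0.0005, "y": -0.0005, "z": 0.016, "ax": 0.0005, "ay": 0.001, "az": 0}, {"hand": 0, "x": 0.0005, "y": -0.0005, "z": 0.02, "ax": 0.0005, "ay": 0.001, "az": 0}, {"hand": 0, "x": 0.0005, "y": -0.0005, "z": 0.02, "ax": 0.0005, "ay": 0.001, "az": 0}])

```text
t: 21.65
tool_pos: [0.5269, 0.1098, 0.3392]
orientation: [-1.57, -2.72, 0.0]
force: [0.5, -0.3, -0.9]
opening: 0.0234
gripper_force: 25.0
```

```bash
python3 go.py 0.5275,0.1095,0.1465,30
```

```text
t 21.65 grasp [0.5268 0.1098 0.1722] psi 30.03 tilt 0.0009 F [ 0.48 -0.3  -0.87] open 0.0234 grip 25.0 q [ 0.11  0.    1.74  0.    1.4  -0.41]
0.5275,0.1095,0.1465,30 -> [-0.0006  0.0004  0.0257] [-0.0005 -0.0008  0.0004] dist 0.026
```

Inserted. I'll go down to just above the earliest possible bottom.

Emit:
carry_out(targets=[{"hand": 0, "x": 0, "y": 0, "z": 0.005, "ax": 0, "ay": 0, "az": 0}, {"hand": 0, "x": 0, "y": 0, "z": 0.01, "ax": 0, "ay": 0, "az": 0}, {"hand": 0, "x": 0, "y": 0, "z": 0.015, "ax": 0, "ay": 0, "az": 0}, {"hand": 0, "x": 0, "y": 0, "z": 0.019, "ax": 0, "ay": 0, "az": 0}, {"hand": 0, "x": 0, "y": 0, "z": 0.022, "ax": 0, "ay": 0, "az": 0}, {"hand": 0, "x": 0, "y": 0, "z": 0.023, "ax": 0, "ay": 0, "az": 0}, {"hand": 0, "x": 0, "y": 0, "z": 0.024, "ax": 0, "ay": 0, "az": 0}, {"hand": 0, "x": 0, "y": 0, "z": 0.024, "ax": 0, "ay": 0, "az": 0}])

```text
t: 22.65
tool_pos: [0.5271, 0.1098, 0.3158]
orientation: [-1.57, -2.721, -0.001]
force: [-1.1, -0.1, -0.7]
opening: 0.0235
gripper_force: 25.0
```

```bash
python3 go.py 0.5275,0.1095,0.1465,30
```

```text
t 22.65 grasp [0.5271 0.1099 0.1488] psi 30.02 tilt 0.0005 F [-1.12 -0.08 -0.73] open 0.0235 grip 25.0 q [ 0.11  0.02  1.76  0.    1.35 -0.41]
0.5275,0.1095,0.1465,30 -> [-0.0005  0.0002  0.0023] [ 0.0003 -0.0004  0.0004] dist 0.002
```

Emit:
carry_out(targets=[{"hand": 0, "x": 0, "y": 0, "z": 0.001, "ax": 0, "ay": 0, "az": 0}, {"hand": 0, "x": 0, "y": 0, "z": 0.002, "ax": 0, "ay": 0, "az": 0}, {"hand": 0, "x": 0, "y": 0, "z": 0.003, "ax": 0, "ay": 0, "az": 0}, {"hand": 0, "x": 0, "y": 0, "z": 0.004, "ax": 0, "ay": 0, "az": 0}, {"hand": 0, "x": 0, "y": 0, "z": 0.004, "ax": 0, "ay": 0, "az": 0}])

```text
t: 23.28
tool_pos: [0.527, 0.1098, 0.3116]
orientation: [-1.57, -2.721, -0.0]
force: [0.5, -0.3, -0.9]
opening: 0.0238
gripper_force: 25.0
```

Emit:
carry_out(targets=[{"hand": 0, "x": 0, "y": 0, "z": 0.001, "ax": 0, "ay": 0, "az": 0}, {"hand": 0, "x": 0, "y": 0, "z": 0.002, "ax": 0, "ay": 0, "az": 0}, {"hand": 0, "x": 0, "y": 0, "z": 0.003, "ax": 0, "ay": 0, "az": 0}, {"hand": 0, "x": 0, "y": 0, "z": 0.004, "ax": 0, "ay": 0, "az": 0}, {"hand": 0, "x": 0, "y": 0, "z": 0.004, "ax": 0, "ay": 0, "az": 0}])

```text
t: 23.9
tool_pos: [0.527, 0.1098, 0.3076]
orientation: [-1.57, -2.721, -0.0]
force: [0.2, 0.3, -1.8]
opening: 0.0234
gripper_force: 25.0
```

Emit:
carry_out(targets=[{"hand": 0, "x": 0, "y": 0, "z": 0.001, "ax": 0, "ay": 0, "az": 0}, {"hand": 0, "x": 0, "y": 0, "z": 0.002, "ax": 0, "ay": 0, "az": 0}, {"hand": 0, "x": 0, "y": 0, "z": 0.003, "ax": 0, "ay": 0, "az": 0}, {"hand": 0, "x": 0, "y": 0, "z": 0.004, "ax": 0, "ay": 0, "az": 0}, {"hand": 0, "x": 0, "y": 0, "z": 0.004, "ax": 0, "ay": 0, "az": 0}])

```text
t: 24.52
tool_pos: [0.527, 0.1098, 0.3036]
orientation: [-1.57, -2.721, -0.0]
force: [-0.4, -0.3, -1.2]
opening: 0.0232
gripper_force: 25.0
```

Emit:
carry_out(targets=[{"hand": 0, "x": 0, "y": 0, "z": 0.001, "ax": 0, "ay": 0, "az": 0}, {"hand": 0, "x": 0, "y": 0, "z": 0.002, "ax": 0, "ay": 0, "az": 0}, {"hand": 0, "x": 0, "y": 0, "z": 0.003, "ax": 0, "ay": 0, "az": 0}, {"hand": 0, "x": 0, "y": 0, "z": 0.004, "ax": 0, "ay": 0, "az": 0}, {"hand": 0, "x": 0, "y": 0, "z": 0.004, "ax": 0, "ay": 0, "az": 0}])

```text
t: 25.15
tool_pos: [0.527, 0.1098, 0.2996]
orientation: [-1.57, -2.721, -0.001]
force: [1.0, 0.4, -1.0]
opening: 0.0233
gripper_force: 25.0
```

Emit:
carry_out(targets=[{"hand": 0, "x": 0, "y": 0, "z": 0.001, "ax": 0, "ay": 0, "az": 0}, {"hand": 0, "x": 0, "y": 0, "z": 0.002, "ax": 0, "ay": 0, "az": 0}, {"hand": 0, "x": 0, "y": 0, "z": 0.003, "ax": 0, "ay": 0, "az": 0}, {"hand": 0, "x": 0, "y": 0, "z": 0.004, "ax": 0, "ay": 0, "az": 0}, {"hand": 0, "x": 0, "y": 0, "z": 0.004, "ax": 0, "ay": 0, "az": 0}])

```text
t: 25.78
tool_pos: [0.5271, 0.1098, 0.296]
orientation: [-1.57, -2.721, -0.001]
force: [-0.9, 0.0, 0.5]
opening: 0.0231
gripper_force: 25.0
```

Emit:
carry_out(targets=[{"hand": 0, "x": 0, "y": 0, "z": 0.0005, "ax": 0, "ay": 0, "az": 0}, {"hand": 0, "x": 0, "y": 0, "z": 0.001, "ax": 0, "ay": 0, "az": 0}, {"hand": 0, "x": 0, "y": 0, "z": 0.001, "ax": 0, "ay": 0, "az": 0}])

```text
t: 26.15
tool_pos: [0.5273, 0.1097, 0.2959]
orientation: [1.57, 2.72, 0.002]
force: [-3.5, -0.8, 7.6]
opening: 0.0236
gripper_force: 25.0
```

Bottomed at TCP z = 0.2959, 4.7 mm deeper than the back bore. Holding.

Emit:
carry_out(targets=[{"hand": 0, "x": 0, "y": 0, "z": 0, "ax": 0, "ay": 0, "az": 0}, {"hand": 0, "x": 0, "y": 0, "z": 0, "ax": 0, "ay": 0, "az": 0}, {"hand": 0, "x": 0, "y": 0, "z": 0, "ax": 0, "ay": 0, "az": 0}, {"hand": 0, "x": 0, "y": 0, "z": 0, "ax": 0, "ay": 0, "az": 0}, {"hand": 0, "x": 0, "y": 0, "z": 0, "ax": 0, "ay": 0, "az": 0}, {"hand": 0, "x": 0, "y": 0, "z": 0, "ax": 0, "ay": 0, "az": 0}, {"hand": 0, "x": 0, "y": 0, "z": 0, "ax": 0, "ay": 0, "az": 0}, {"hand": 0, "x": 0, "y": 0, "z": 0, "ax": 0, "ay": 0, "az": 0}])

```text
t: 27.15
tool_pos: [0.5273, 0.1098, 0.2959]
orientation: [1.57, 2.72, 0.002]
force: [-2.6, -1.0, 8.6]
opening: 0.0235
gripper_force: 25.0
```

Emit:
carry_out(targets=[{"hand": 0, "x": 0, "y": 0, "z": 0, "ax": 0, "ay": 0, "az": 0}, {"hand": 0, "x": 0, "y": 0, "z": 0, "ax": 0, "ay": 0, "az": 0}, {"hand": 0, "x": 0, "y": 0, "z": 0, "ax": 0, "ay": 0, "az": 0}, {"hand": 0, "x": 0, "y": 0, "z": 0, "ax": 0, "ay": 0, "az": 0}, {"hand": 0, "x": 0, "y": 0, "z": 0, "ax": 0, "ay": 0, "az": 0}, {"hand": 0, "x": 0, "y": 0, "z": 0, "ax": 0, "ay": 0, "az": 0}, {"hand": 0, "x": 0, "y": 0, "z": 0, "ax": 0, "ay": 0, "az": 0}, {"hand": 0, "x": 0, "y": 0, "z": 0, "ax": 0, "ay": 0, "az": 0}])

```text
t: 28.15
tool_pos: [0.5273, 0.1097, 0.2959]
orientation: [1.57, 2.72, 0.001]
force: [-1.4, -0.7, 7.8]
opening: 0.0233
gripper_force: 25.0
```

```bash
python3 go.py 0.5273,0.1097,0.2,30 0.598,0.111,0.2,30 0.598,0.111,0.195,30
```

```text
t 28.15 grasp [0.5275 0.1098 0.1289] psi 30.02 tilt 0.0012 F [-1.38 -0.71  7.76] open 0.0233 grip 25.0 q [ 0.11  0.04  1.78  0.    1.31 -0.41]
0.5273,0.1097,0.2,30 -> [-0.      0.     -0.0711] [0.0012 0.0002 0.0004] dist 0.071
0.598,0.111,0.2,30 -> [-0.0343  0.0619 -0.071 ] [0.0012 0.0002 0.0004] dist 0.100
0.598,0.111,0.195,30 -> [-0.0343  0.0619 -0.066 ] [0.0012 0.0002 0.0004] dist 0.097
```

Emit:
carry_out(targets=[{"hand": 0, "x": 0, "y": 0, "z": -0.02, "ax": 0.001, "ay": 0, "az": 0}, {"hand": 0, "x": 0, "y": 0, "z": -0.05, "ax": 0.001, "ay": 0, "az": 0}, {"hand": 0, "x": 0, "y": 0, "z": -0.07, "ax": 0.001, "ay": 0, "az": 0}, {"hand": 0, "x": 0, "y": 0, "z": -0.07, "ax": 0.001, "ay": 0, "az": 0}, {"hand": 0, "x": -0.017, "y": 0.03, "z": -0.07, "ax": 0.001, "ay": 0, "az": 0}, {"hand": 0, "x": -0.0335, "y": 0.0618, "z": -0.068, "ax": 0.001, "ay": 0, "az": 0}, {"hand": 0, "x": -0.0335, "y": 0.0618, "z": -0.064, "ax": 0.001, "ay": 0, "az": 0}, {"hand": 0, "x": -0.0335, "y": 0.0618, "z": -0.064, "ax": 0.001, "ay": 0, "az": 0}])

```text
t: 29.15
tool_pos: [0.5966, 0.1116, 0.3566]
orientation: [-1.568, -2.718, 0.004]
force: [-0.5, -0.1, -1.3]
opening: 0.0236
gripper_force: 25.0
```

```bash
python3 go.py 0.5977,0.1115,0.172,30 0.5977,0.1115,0.138,30 0.5977,0.1115,0.1336,30
```

```text
t 29.15 grasp [0.5958 0.1116 0.1896] psi 30.02 tilt 0.0046 F [-0.52 -0.07 -1.34] open 0.0236 grip 25.0 q [ 0.1   0.18  1.52  0.    1.44 -0.42]
0.5977,0.1115,0.172,30 -> [-0.0007  0.001   0.0176] [-0.0041 -0.002   0.0004] dist 0.018
0.5977,0.1115,0.138,30 -> [-0.0008  0.0012  0.0516] [-0.0041 -0.002   0.0004] dist 0.052
0.5977,0.1115,0.1336,30 -> [-0.0008  0.0012  0.056 ] [-0.0041 -0.002   0.0004] dist 0.056
```

Emit:
carry_out(targets=[{"hand": 0, "x": -0.0008, "y": 0.001, "z": 0.0, "ax": -0.003, "ay": -0.001, "az": 0}, {"hand": 0, "x": -0.0008, "y": 0.001, "z": 0.005, "ax": -0.003, "ay": -0.001, "az": 0}, {"hand": 0, "x": -0.0008, "y": 0.001, "z": 0.01, "ax": -0.003, "ay": -0.001, "az": 0}, {"hand": 0, "x": -0.0008, "y": 0.001, "z": 0.015, "ax": -0.003, "ay": -0.001, "az": 0}, {"hand": 0, "x": -0.0008, "y": 0.001, "z": 0.018, "ax": -0.003, "ay": -0.001, "az": 0}, {"hand": 0, "x": -0.0008, "y": 0.001, "z": 0.018, "ax": -0.003, "ay": -0.001, "az": 0}])

```text
t: 29.9
tool_pos: [0.5984, 0.1115, 0.3402]
orientation: [1.57, 2.72, 0.002]
force: [-1.6, 0.5, -1.2]
opening: 0.0234
gripper_force: 25.0
```

```bash
python3 go.py 0.5977,0.1115,0.1375,30
```

```text
t 29.90 grasp [0.5986 0.1116 0.1732] psi 30.02 tilt 0.0013 F [-1.56  0.5  -1.18] open 0.0234 grip 25.0 q [ 0.1   0.19  1.54  0.    1.41 -0.42]
0.5977,0.1115,0.1375,30 -> [ 0.0004 -0.0006  0.0357] [0.0013 0.0001 0.0004] dist 0.036
```

Emit:
carry_out(targets=[{"hand": 0, "x": 0.0004, "y": -0.0006, "z": 0.007, "ax": 0.001, "ay": 0, "az": 0}, {"hand": 0, "x": 0.0004, "y": -0.0006, "z": 0.014, "ax": 0.001, "ay": 0, "az": 0}, {"hand": 0, "x": 0.0004, "y": -0.0006, "z": 0.021, "ax": 0.001, "ay": 0, "az": 0}, {"hand": 0, "x": 0.0004, "y": -0.0006, "z": 0.028, "ax": 0.001, "ay": 0, "az": 0}, {"hand": 0, "x": 0.0004, "y": -0.0006, "z": 0.034, "ax": 0.001, "ay": 0, "az": 0}, {"hand": 0, "x": 0.0004, "y": -0.0006, "z": 0.037, "ax": 0.001, "ay": 0, "az": 0}, {"hand": 0, "x": 0.0004, "y": -0.0006, "z": 0.038, "ax": 0.001, "ay": 0, "az": 0}, {"hand": 0, "x": 0.0004, "y": -0.0006, "z": 0.038, "ax": 0.001, "ay": 0, "az": 0}])

```text
t: 30.9
tool_pos: [0.598, 0.1115, 0.3029]
orientation: [1.57, 2.72, 0.001]
force: [-0.6, -0.8, -2.3]
opening: 0.024
gripper_force: 25.0
```

Emit:
carry_out(targets=[{"hand": 0, "x": 0, "y": 0, "z": 0.001, "ax": 0, "ay": 0, "az": 0}, {"hand": 0, "x": 0, "y": 0, "z": 0.002, "ax": 0, "ay": 0, "az": 0}, {"hand": 0, "x": 0, "y": 0, "z": 0.0025, "ax": 0, "ay": 0, "az": 0}, {"hand": 0, "x": 0, "y": 0, "z": 0.0025, "ax": 0, "ay": 0, "az": 0}])

```text
t: 31.4
tool_pos: [0.598, 0.1115, 0.3006]
orientation: [1.569, 2.72, 0.002]
force: [-1.3, -0.9, 2.3]
opening: 0.0233
gripper_force: 25.0
```

```bash
python3 go.py 0.5977,0.1115,0.1336,30
```

```text
t 31.40 grasp [0.5983 0.1116 0.1336] psi 30.02 tilt 0.0018 F [-1.3  -0.91  2.31] open 0.0233 grip 25.0 q [ 0.1   0.22  1.58 -0.    1.34 -0.42]
0.5977,0.1115,0.1336,30 -> [ 0.0001 -0.0003  0.    ] [0.0017 0.0008 0.0004] dist 0.000
```

The rod bottoms at the same height again, so the rod top is at about z = 0.1427. I'll release it and rise.

Emit:
carry_out(targets=[{"hand": 0, "x": 0, "y": 0, "z": -0.0003, "ax": 0, "ay": 0, "az": 0}, {"hand": 60, "x": 0, "y": 0, "z": -0.0003, "ax": 0, "ay": 0, "az": 0}, {"hand": 60, "x": 0, "y": 0, "z": -0.0003, "ax": 0, "ay": 0, "az": 0}, {"hand": 60, "x": 0, "y": 0, "z": -0.0003, "ax": 0, "ay": 0, "az": 0}, {"hand": 60, "x": 0, "y": 0, "z": -0.04, "ax": 0, "ay": 0, "az": 0}, {"hand": 60, "x": 0, "y": 0, "z": -0.09, "ax": 0, "ay": 0, "az": 0.1}, {"hand": 60, "x": 0, "y": 0, "z": -0.12, "ax": 0, "ay": 0, "az": 0.28}, {"hand": 60, "x": 0, "y": 0, "z": -0.12, "ax": 0, "ay": 0, "az": 0.46}])

```text
t: 32.4
tool_pos: [0.5985, 0.1116, 0.4246]
orientation: [2.152, 2.281, 0.01]
force: [-0.1, 0.5, 0.1]
opening: 0.056
gripper_force: 0.0
```

```bash
python3 go.py 0.664,0.163,0.25,-1.6 0.664,0.163,0.159,-1.6
python3 - <<'E'
from h import *
b,d,p=look("side"); np.savez("s8.npz",im=b,d=d)
c=cv2.resize(b[155:255,290:390],None,fx=5.5,fy=5.5,interpolation=cv2.INTER_CUBIC); cv2.imwrite("pics/c8.png",c)
E
```

```text
t 32.40 grasp [0.5998 0.1117 0.2576] psi 3.33 tilt 0.0080 F [-0.09  0.5   0.07] open 0.0560 grip 0.0 q [0.1  0.14 1.44 0.   1.55 0.04]
0.664,0.163,0.25,-1.6 -> [0.0475 0.0683 0.0081] [ 0.008  -0.0007  0.086 ] dist 0.084
0.664,0.163,0.159,-1.6 -> [0.0475 0.0676 0.0991] [ 0.008  -0.0007  0.086 ] dist 0.129
```

View pics/c8.png

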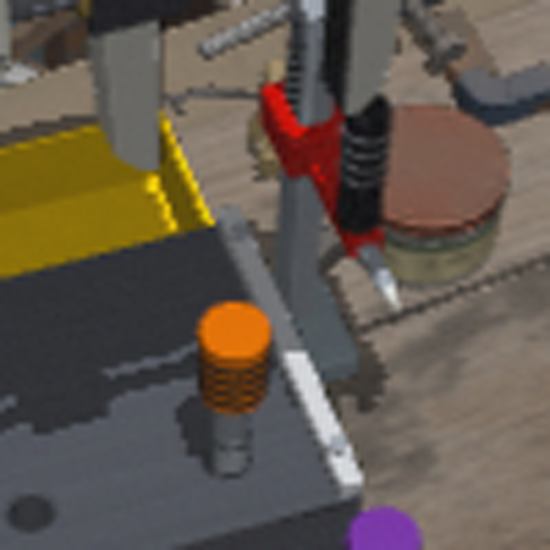

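The rod stands upright and released in the back bore, with its knob top centre at about (235,326). The pointer tip is at (397,305).

```bash
cat > tip.py <<'E'
from h import *
p=camera_params("side"); q=camera_params("top")
def dirn(P,u,v): 
    r=rot(P)@np.array([(u-P["cx"])/P["fx"],-(v-P["cy"])/P["fy"],-1.]); return r/np.linalg.norm(r)
def tri(ut,vt,us,vs):
    a,b=dirn(q,ut,vt),dirn(p,us,vs); A=np.array(q["position"]);B=np.array(p["position"])
    s=np.linalg.lstsq(np.stack([a,-b],1),B-A,rcond=None)[0]; X=A+a*s[0];Y=B+b*s[1]; return ((X+Y)/2).round(4),(X-Y).round(4)
E
python3 - <<'E'
from tip import *
f=lambda a,b:((a+.5)/5.5-.5+290,(b+.5)/5.5-.5+155)
g=lambda a,b:((a+.5)/3-.5+185,(b+.5)/3-.5+165)
print("tip",tri(*g(299,83),*f(398,306)))
z=np.load("s8.npz"); V=cloud(z["d"],p); h=cv2.cvtColor(z["im"],cv2.COLOR_BGR2HSV)
m=cv2.inRange(h,(5,180,190),(20,255,255))>0; m[:205]=0; m[225:]=0; m[:,:320]=0;m[:,345:]=0
P=V[m]; zz=P[:,2]; print("knob z",np.percentile(zz,[50,80,90,97]).round(4)); t=P[zz>np.percentile(zz,97)-.003]; print(t.mean(0).round(4),len(t))
w=np.load("side0.npz"); 
for u,v in [f(385,285),f(390,293),f(395,301)]: print(V[int(round(v)),int(round(u))].round(4))
# handle top in top0
W=np.load("W.npy"); m=(W[...,2]>.165)&(abs(W[...,0]-.664)<.012)&(abs(W[...,1]-.1618)<.012); print("handle top",W[m].mean(0),m.sum())
E
```

```text
tip (array([0.6637, 0.1247, 0.1115]), array([-0.0045,  0.0005, -0.0012]))
knob z [0.1428 0.1436 0.1445 0.145 ]
[0.5993 0.1019 0.1518] 78
[0.6654 0.1341 0.1134]
[0.6637 0.1294 0.1136]
[0.6645 0.1262 0.1141]
handle top [0.65977483 0.1628335  0.17229612] 80
```

Emit:
carry_out(targets=[{"hand": 50, "x": 0.02, "y": 0.03, "z": 0.0, "ax": 0.008, "ay": 0, "az": 0.03}, {"hand": 50, "x": 0.0465, "y": 0.066, "z": 0.0, "ax": 0.008, "ay": 0, "az": 0.03}, {"hand": 50, "x": 0.0465, "y": 0.066, "z": 0.01, "ax": 0.008, "ay": 0, "az": 0.03}, {"hand": 50, "x": 0.0465, "y": 0.066, "z": 0.05, "ax": 0.008, "ay": 0, "az": 0.03}, {"hand": 50, "x": 0.0465, "y": 0.066, "z": 0.05, "ax": 0.008, "ay": 0, "az": 0.03}])

```text
t: 33.08
tool_pos: [0.6591, 0.1616, 0.3653]
orientation: [-2.175, -2.254, 0.019]
force: [-0.3, 0.1, -0.4]
opening: 0.0466
gripper_force: 0.0
```

```bash
python3 go.py 0.663,0.162,0.157,1.6
python3 - <<'E'
from h import *
b,d,p=look("side"); cv2.imwrite("pics/c9.png",cv2.resize(b[125:245,290:410],None,fx=4.5,fy=4.5,interpolation=cv2.INTER_CUBIC))
E
```

```text
t 33.08 grasp [0.6565 0.1613 0.1983] psi 2.04 tilt 0.0154 F [-0.33  0.09 -0.44] open 0.0466 grip 0.0 q [0.16 0.37 1.28 0.   1.51 0.13]
0.663,0.162,0.157,1.6 -> [0.0003 0.0046 0.0412] [-0.0153  0.0014  0.0077] dist 0.041
```

View pics/c9.png

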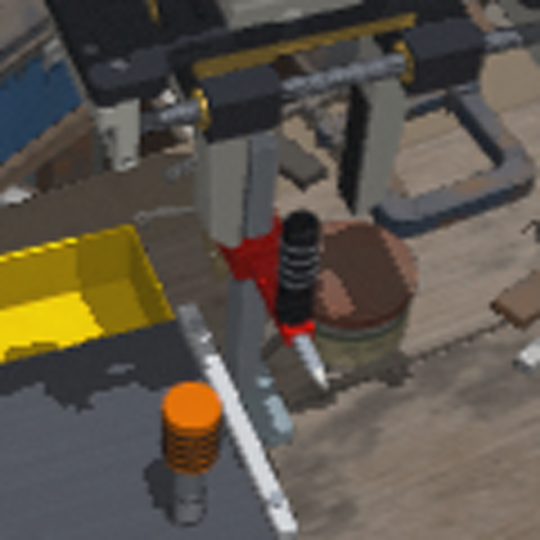

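The side crop shows the fingers straddling the black handle at (300,225), with the post clear beyond it. I'll descend and grip.

Emit:
carry_out(targets=[{"hand": 50, "x": 0.0005, "y": 0.004, "z": 0.015, "ax": -0.012, "ay": 0, "az": 0.008}, {"hand": 50, "x": 0.0005, "y": 0.004, "z": 0.03, "ax": -0.012, "ay": 0, "az": 0.008}, {"hand": 50, "x": 0.0005, "y": 0.004, "z": 0.041, "ax": -0.012, "ay": 0, "az": 0.008}, {"hand": 50, "x": 0.0005, "y": 0.004, "z": 0.041, "ax": -0.012, "ay": 0, "az": 0.008}, {"hand": 50, "x": 0.0005, "y": 0.004, "z": 0.041, "ax": -0.012, "ay": 0, "az": 0.008}], newtons=20)

```text
t: 33.75
tool_pos: [0.6645, 0.1628, 0.3297]
orientation: [2.19, 2.247, 0.006]
force: [-0.5, -0.3, -0.0]
opening: 0.0464
gripper_force: 0.0
```

```bash
python3 go.py 0.663,0.162,0.157,1.6
```

```text
t 33.75 grasp [0.6655 0.1629 0.1627] psi 1.49 tilt 0.0057 F [-0.53 -0.28 -0.02] open 0.0464 grip 0.0 q [ 0.17  0.39  1.32 -0.    1.43  0.14]
0.663,0.162,0.157,1.6 -> [-0.0008 -0.0016  0.0057] [ 0.0057 -0.     -0.0019] dist 0.006
```

Emit:
carry_out(targets=[{"hand": 50, "x": -0.0008, "y": -0.001, "z": 0.004, "ax": 0.004, "ay": 0, "az": 0}, {"hand": 50, "x": -0.0008, "y": -0.001, "z": 0.004, "ax": 0.004, "ay": 0, "az": 0}, {"hand": 0, "x": -0.0008, "y": -0.001, "z": 0.004, "ax": 0.004, "ay": 0, "az": 0}, {"hand": 0, "x": -0.0008, "y": -0.001, "z": 0.004, "ax": 0.004, "ay": 0, "az": 0}, {"hand": 0, "x": -0.0008, "y": -0.001, "z": 0.004, "ax": 0.004, "ay": 0, "az": 0}, {"hand": 0, "x": -0.0008, "y": -0.001, "z": 0.004, "ax": 0.004, "ay": 0, "az": 0}], newtons=25)

```text
t: 34.5
tool_pos: [0.6625, 0.162, 0.3246]
orientation: [-2.191, -2.249, 0.004]
force: [-7.5, 0.1, 2.6]
opening: 0.0152
gripper_force: 25.0
```

```bash
python3 go.py 0.663,0.162,0.157,1.6
```

```text
t 34.50 grasp [0.662  0.1619 0.1576] psi 1.50 tilt 0.0028 F [-7.52  0.07  2.55] open 0.0152 grip 25.0 q [0.16 0.4  1.32 0.   1.43 0.14]
0.663,0.162,0.157,1.6 -> [-0.      0.0005  0.0006] [-0.0028  0.0004 -0.0017] dist 0.001
```

Emit:
carry_out(targets=[{"hand": 0, "x": 0, "y": -0.0008, "z": -0.006, "ax": 0, "ay": 0, "az": 0}, {"hand": 0, "x": 0, "y": -0.0008, "z": -0.014, "ax": 0, "ay": 0, "az": 0}, {"hand": 0, "x": 0, "y": -0.0008, "z": -0.022, "ax": 0, "ay": 0, "az": 0}, {"hand": 0, "x": 0, "y": -0.0008, "z": -0.028, "ax": 0, "ay": 0, "az": 0}, {"hand": 0, "x": 0, "y": -0.0008, "z": -0.0315, "ax": 0, "ay": 0, "az": 0}, {"hand": 0, "x": 0, "y": -0.0008, "z": -0.0315, "ax": 0, "ay": 0, "az": 0}, {"hand": 0, "x": 0, "y": -0.0008, "z": -0.0315, "ax": 0, "ay": 0, "az": 0}])

```text
t: 35.38
tool_pos: [0.6621, 0.162, 0.3575]
orientation: [-2.192, -2.25, 0.001]
force: [-8.7, -0.4, -1.0]
opening: 0.0157
gripper_force: 25.0
```

```bash
python3 go.py
python3 - <<'E'
from h import *
b,d,p=look("side"); np.savez("s10.npz",im=b,d=d); cv2.imwrite("pics/c10.png",cv2.resize(b[145:245,290:390],None,fx=5.5,fy=5.5,interpolation=cv2.INTER_CUBIC))
E
```

```text
t 35.38 grasp [0.662  0.1619 0.1905] psi 1.50 tilt 0.0006 F [-8.75 -0.38 -0.95] open 0.0157 grip 25.0 q [ 0.16  0.37  1.29 -0.    1.48  0.14]
```

View pics/c10.png

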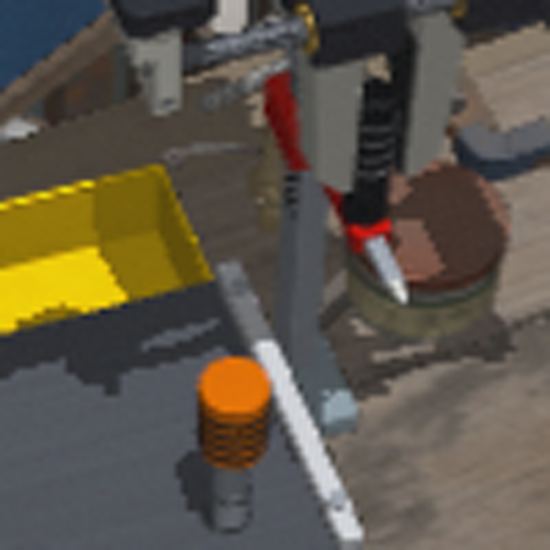

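The pointer is up, with its tip at (404,300) in this crop. The rod is still upright.

Run:
```python
from tip import *
A=np.array(p["position"])
def zy(a,b,off,y):
    r=dirn(p,(a+.5)/5.5-.5+290,(b+.5)/5.5-.5+off); return (A+r*(y-A[1])/r[1]).round(4)
print(zy(398,306,155,.1250),zy(405,301,145,.1250))
V=cloud(np.load("s10.npz")["d"],p)
for a,b in[(383,262),(390,275),(396,287),(401,295)]:
    print(V[int(round((b+.5)/5.5-.5+145)),int(round((a+.5)/5.5-.5+290))].round(4))
```

```text
[0.6662 0.125  0.1113] [0.6659 0.125  0.1433]
[0.6633 0.1411 0.1465]
[0.6623 0.1331 0.1475]
[0.6635 0.1262 0.1493]
[0.6644 0.1277 0.1444]
```

Emit:
carry_out(targets=[{"hand": 50, "x": 0, "y": 0, "z": 0.0005, "ax": 0, "ay": 0, "az": 0}, {"hand": 50, "x": 0, "y": 0, "z": 0.0005, "ax": 0, "ay": 0, "az": 0}, {"hand": 50, "x": 0, "y": 0, "z": 0.0005, "ax": 0, "ay": 0, "az": 0}, {"hand": 50, "x": 0, "y": 0, "z": 0.0, "ax": 0, "ay": 0, "az": 0}, {"hand": 50, "x": 0, "y": 0, "z": -0.03, "ax": 0, "ay": 0, "az": 0}, {"hand": 50, "x": 0, "y": 0, "z": -0.07, "ax": 0, "ay": 0, "az": 0}, {"hand": 50, "x": 0, "y": 0, "z": -0.08, "ax": 0, "ay": 0, "az": 0}])

```text
t: 36.3
tool_pos: [0.6631, 0.162, 0.4409]
orientation: [2.189, 2.247, 0.009]
force: [0.8, 0.3, 0.6]
opening: 0.0467
gripper_force: 0.0
```

```bash
python3 go.py 0.5983,0.1116,0.27,30 0.5983,0.1116,0.1336,30
python3 - <<'E'
from tip import *
b,d,_=look("side"); V=cloud(d,p)
for (a,c) in[(383,262),(390,275),(396,287),(401,295)]:
    print(V[int(round((c+.5)/5.5-.5+145)),int(round((a+.5)/5.5-.5+290))].round(4))
cv2.imwrite("pics/c11.png",cv2.resize(b[145:245,290:390],None,fx=5.5,fy=5.5,interpolation=cv2.INTER_CUBIC))
old=np.load("s10.npz")["im"][185:205,350:368].astype(int); print("diff in tip area",abs(old-b[185:205,350:368].astype(int)).mean())
E
```

```text
t 36.30 grasp [0.6643 0.1622 0.2739] psi 1.49 tilt 0.0073 F [0.77 0.28 0.59] open 0.0467 grip 0.0 q [ 0.16  0.34  1.18 -0.    1.61  0.14]
0.5983,0.1116,0.27,30 -> [-0.0487 -0.0661  0.0034] [ 0.0073  0.001  -0.4976] dist 0.082
0.5983,0.1116,0.1336,30 -> [-0.0488 -0.0671  0.1398] [ 0.0073  0.001  -0.4976] dist 0.163
[0.6627 0.1398 0.1481]
[0.6621 0.1328 0.1479]
[0.6647 0.1287 0.1461]
[0.6638 0.1264 0.1462]
diff in tip area 7.774074074074074
```

```bash
python3 go.py 0.5983,0.1116,0.27,-45
```

```text
t 36.35 grasp [0.6641 0.1622 0.2736] psi 1.49 tilt 0.0068 F [-0.37 -0.67  1.12] open 0.0469 grip 0.0 q [ 0.16  0.34  1.18 -0.    1.61  0.14]
0.5983,0.1116,0.27,-45 -> [-0.0487 -0.066   0.0031] [ 0.0061 -0.0034  0.8114] dist 0.082
```

View pics/c11.png

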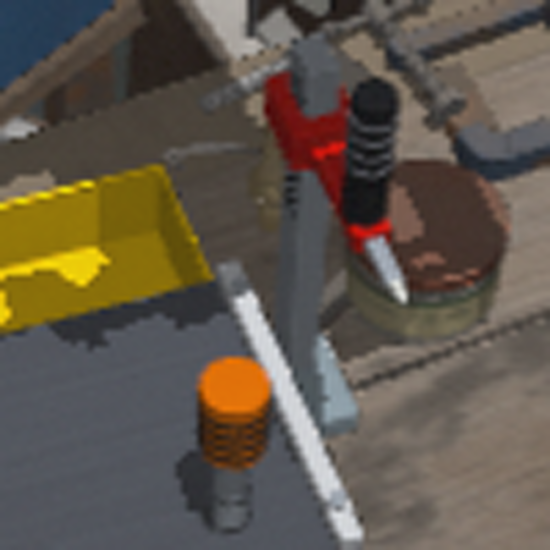

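The pointer stayed put after release, tip at (404,300), and the rod is still standing. With the pointer raised, psi 30° would bring the gripper body onto the handle, so I'll fetch the rod at psi -45°.

Emit:
carry_out(targets=[{"hand": 50, "x": -0.015, "y": -0.02, "z": 0.0, "ax": 0.005, "ay": -0.003, "az": 0.17}, {"hand": 50, "x": -0.03, "y": -0.04, "z": 0.0, "ax": 0.005, "ay": -0.003, "az": 0.35}, {"hand": 50, "x": -0.0487, "y": -0.066, "z": 0.003, "ax": 0.005, "ay": -0.003, "az": 0.53}, {"hand": 50, "x": -0.0487, "y": -0.066, "z": 0.003, "ax": 0.005, "ay": -0.003, "az": 0.71}, {"hand": 50, "x": -0.0487, "y": -0.066, "z": 0.02, "ax": 0.005, "ay": -0.003, "az": 0.81}, {"hand": 50, "x": -0.0487, "y": -0.066, "z": 0.07, "ax": 0.005, "ay": -0.003, "az": 0.81}, {"hand": 50, "x": -0.0487, "y": -0.066, "z": 0.07, "ax": 0.005, "ay": -0.003, "az": 0.81}])

```text
t: 37.22
tool_pos: [0.5959, 0.1113, 0.3603]
orientation: [-2.898, -1.203, 0.023]
force: [0.1, 0.7, 0.2]
opening: 0.0464
gripper_force: 0.0
```

```bash
python3 go.py 0.5983,0.1116,0.1345,-45
```

```text
t 37.23 grasp [0.5933 0.111  0.1934] psi -44.92 tilt 0.0154 F [0.05 0.7  0.16] open 0.0464 grip 0.0 q [ 0.1   0.18  1.52 -0.    1.46  0.88]
0.5983,0.1116,0.1345,-45 -> [0.0027 0.0021 0.0588] [-0.0094  0.0123  0.0015] dist 0.059
```

Emit:
carry_out(targets=[{"hand": 50, "x": 0.002, "y": 0.002, "z": 0.01, "ax": -0.007, "ay": 0.009, "az": 0.001}, {"hand": 50, "x": 0.002, "y": 0.002, "z": 0.02, "ax": -0.007, "ay": 0.009, "az": 0.001}, {"hand": 50, "x": 0.002, "y": 0.002, "z": 0.02, "ax": -0.007, "ay": 0.009, "az": 0.001}, {"hand": 50, "x": 0.002, "y": 0.002, "z": 0.02, "ax": -0.007, "ay": 0.009, "az": 0.001}])

```text
t: 37.72
tool_pos: [0.6009, 0.1116, 0.3475]
orientation: [2.9, 1.202, 0.012]
force: [-0.2, -0.1, -0.4]
opening: 0.0464
gripper_force: 0.0
```

```bash
python3 go.py 0.5983,0.1116,0.1345,-45
```

```text
t 37.73 grasp [0.6022 0.1117 0.1805] psi -44.98 tilt 0.0081 F [-0.24 -0.14 -0.4 ] open 0.0464 grip 0.0 q [ 0.1   0.19  1.53 -0.    1.42  0.88]
0.5983,0.1116,0.1345,-45 -> [-0.0021 -0.0021  0.046 ] [ 0.0052 -0.0062  0.0004] dist 0.046
```

Emit:
carry_out(targets=[{"hand": 50, "x": -0.001, "y": -0.001, "z": 0.015, "ax": 0.0025, "ay": -0.003, "az": 0}, {"hand": 50, "x": -0.001, "y": -0.001, "z": 0.03, "ax": 0.0025, "ay": -0.003, "az": 0}, {"hand": 50, "x": -0.001, "y": -0.001, "z": 0.044, "ax": 0.0025, "ay": -0.003, "az": 0}, {"hand": 50, "x": -0.001, "y": -0.001, "z": 0.046, "ax": 0.0025, "ay": -0.003, "az": 0}, {"hand": 50, "x": -0.001, "y": -0.001, "z": 0.046, "ax": 0.0025, "ay": -0.003, "az": 0}, {"hand": 50, "x": -0.001, "y": -0.001, "z": 0.046, "ax": 0.0025, "ay": -0.003, "az": 0}])

```text
t: 38.48
tool_pos: [0.5998, 0.1116, 0.3014]
orientation: [2.901, 1.202, 0.006]
force: [-0.3, 0.4, -0.5]
opening: 0.0468
gripper_force: 0.0
```

```bash
python3 go.py 0.5983,0.1116,0.1345,-45
```

```text
t 38.48 grasp [0.6006 0.1116 0.1344] psi -44.98 tilt 0.0043 F [-0.28  0.39 -0.55] open 0.0468 grip 0.0 q [ 0.1   0.22  1.57 -0.    1.34  0.88]
0.5983,0.1116,0.1345,-45 -> [-0.0011 -0.0011 -0.0001] [ 0.0028 -0.0032  0.0004] dist 0.002
```

Emit:
carry_out(targets=[{"hand": 50, "x": -0.001, "y": -0.001, "z": 0, "ax": 0.0025, "ay": -0.003, "az": 0}, {"hand": 50, "x": -0.001, "y": -0.001, "z": 0, "ax": 0.0025, "ay": -0.003, "az": 0}, {"hand": 0, "x": -0.001, "y": -0.001, "z": 0, "ax": 0.0025, "ay": -0.003, "az": 0}, {"hand": 0, "x": -0.001, "y": -0.001, "z": 0, "ax": 0.0025, "ay": -0.003, "az": 0}, {"hand": 0, "x": -0.001, "y": -0.001, "z": 0, "ax": 0.0025, "ay": -0.003, "az": 0}, {"hand": 0, "x": -0.001, "y": -0.001, "z": 0, "ax": 0.0025, "ay": -0.003, "az": 0}, {"hand": 0, "x": -0.001, "y": -0.001, "z": 0, "ax": 0.0025, "ay": -0.003, "az": 0}], newtons=25)

```text
t: 39.35
tool_pos: [0.5982, 0.1115, 0.3008]
orientation: [2.902, 1.203, -0.001]
force: [0.3, -1.3, 0.2]
opening: 0.0237
gripper_force: 24.9
```

```bash
python3 go.py 0.5983,0.1116,0.1345,-45
```

```text
t 39.35 grasp [0.5981 0.1114 0.1338] psi -44.98 tilt 0.0006 F [ 0.3  -1.27  0.23] open 0.0237 grip 24.9 q [ 0.1   0.22  1.58 -0.    1.34  0.89]
0.5983,0.1116,0.1345,-45 -> [ 0.0002 -0.     -0.0007] [-0.0001  0.0005  0.0003] dist 0.001
```

Emit:
carry_out(targets=[{"hand": 0, "x": 0, "y": 0, "z": -0.03, "ax": 0, "ay": 0, "az": 0}, {"hand": 0, "x": 0, "y": 0, "z": -0.08, "ax": 0, "ay": 0, "az": 0}, {"hand": 0, "x": 0, "y": 0, "z": -0.13, "ax": 0, "ay": 0, "az": 0}, {"hand": 0, "x": 0, "y": 0, "z": -0.14, "ax": 0, "ay": 0, "az": -0.15}, {"hand": 0, "x": 0, "y": 0, "z": -0.14, "ax": 0, "ay": 0, "az": -0.33}, {"hand": 0, "x": 0, "y": 0, "z": -0.14, "ax": 0, "ay": 0, "az": -0.51}, {"hand": 0, "x": 0, "y": 0, "z": -0.14, "ax": 0, "ay": 0, "az": -0.69}, {"hand": 0, "x": 0, "y": 0, "z": -0.14, "ax": 0, "ay": 0, "az": -0.8}])

```text
t: 40.35
tool_pos: [0.5981, 0.1117, 0.4403]
orientation: [-2.199, -2.242, 0.002]
force: [0.0, -0.4, -1.8]
opening: 0.0237
gripper_force: 24.9
```

```bash
python3 go.py 0.4863,-0.076,0.27,30 0.4863,-0.076,0.175,30
```

```text
t 40.35 grasp [0.5978 0.1116 0.2733] psi 1.13 tilt 0.0017 F [ 0.03 -0.39 -1.79] open 0.0237 grip 24.9 q [0.1  0.14 1.41 0.   1.59 0.08]
0.4863,-0.076,0.27,30 -> [-0.1854 -0.1155  0.0035] [-1.600e-03 -4.000e-04 -5.038e-01] dist 0.218
0.4863,-0.076,0.175,30 -> [-0.1854 -0.1153  0.0985] [-1.600e-03 -4.000e-04 -5.038e-01] dist 0.240
```

Emit:
carry_out(targets=[{"hand": 0, "x": -0.03, "y": -0.02, "z": 0.0, "ax": -0.001, "ay": 0, "az": -0.15}, {"hand": 0, "x": -0.08, "y": -0.05, "z": 0.0, "ax": -0.001, "ay": 0, "az": -0.33}, {"hand": 0, "x": -0.13, "y": -0.08, "z": 0.0, "ax": -0.001, "ay": 0, "az": -0.5}, {"hand": 0, "x": -0.17, "y": -0.106, "z": 0.003, "ax": -0.001, "ay": 0, "az": -0.504}, {"hand": 0, "x": -0.1855, "y": -0.1155, "z": 0.02, "ax": -0.001, "ay": 0, "az": -0.504}, {"hand": 0, "x": -0.1855, "y": -0.1155, "z": 0.07, "ax": -0.001, "ay": 0, "az": -0.504}, {"hand": 0, "x": -0.1855, "y": -0.1155, "z": 0.097, "ax": -0.001, "ay": 0, "az": -0.504}, {"hand": 0, "x": -0.1855, "y": -0.1155, "z": 0.097, "ax": -0.001, "ay": 0, "az": -0.504}])

```text
t: 41.35
tool_pos: [0.4843, -0.0754, 0.3412]
orientation: [-1.575, -2.712, 0.002]
force: [0.5, -0.3, -0.5]
opening: 0.0234
gripper_force: 24.9
```

```bash
python3 go.py 0.4863,-0.076,0.165,30
```

```text
t 41.35 grasp [ 0.4834 -0.0751  0.1742] psi 29.73 tilt 0.0054 F [ 0.51 -0.35 -0.48] open 0.0234 grip 24.9 q [-0.26 -0.13  1.86  0.    1.41 -0.78]
0.4863,-0.076,0.165,30 -> [-0.0015  0.0015  0.0091] [-0.0036 -0.0039 -0.0048] dist 0.009
```

Emit:
carry_out(targets=[{"hand": 0, "x": -0.001, "y": 0.001, "z": 0.003, "ax": -0.002, "ay": -0.0025, "az": -0.003}, {"hand": 0, "x": -0.001, "y": 0.001, "z": 0.005, "ax": -0.002, "ay": -0.0025, "az": -0.003}, {"hand": 0, "x": -0.001, "y": 0.001, "z": 0.005, "ax": -0.002, "ay": -0.0025, "az": -0.003}, {"hand": 0, "x": -0.001, "y": 0.001, "z": 0.005, "ax": -0.002, "ay": -0.0025, "az": -0.003}])

```text
t: 41.85
tool_pos: [0.487, -0.076, 0.3394]
orientation: [1.571, 2.716, 0.001]
force: [0.5, 0.1, -1.1]
opening: 0.0235
gripper_force: 24.9
```

```bash
python3 go.py 0.4863,-0.076,0.155,30
```

```text
t 41.85 grasp [ 0.4877 -0.0762  0.1724] psi 29.91 tilt 0.0042 F [ 0.48  0.11 -1.06] open 0.0235 grip 24.9 q [-0.26 -0.12  1.86 -0.    1.4  -0.78]
0.4863,-0.076,0.155,30 -> [ 0.0004 -0.0007  0.0174] [ 0.0028  0.0031 -0.0015] dist 0.017
```

Foot at about 0.061. I'll lower it into the stand mouth.

Emit:
carry_out(targets=[{"hand": 0, "x": 0.0003, "y": -0.0005, "z": 0.005, "ax": 0.0015, "ay": 0.0015, "az": 0}, {"hand": 0, "x": 0.0003, "y": -0.0005, "z": 0.01, "ax": 0.0015, "ay": 0.0015, "az": 0}, {"hand": 0, "x": 0.0003, "y": -0.0005, "z": 0.015, "ax": 0.0015, "ay": 0.0015, "az": 0}, {"hand": 0, "x": 0.0003, "y": -0.0005, "z": 0.02, "ax": 0.0015, "ay": 0.0015, "az": 0}, {"hand": 0, "x": 0.0003, "y": -0.0005, "z": 0.02, "ax": 0.0015, "ay": 0.0015, "az": 0}])

```text
t: 42.48
tool_pos: [0.4862, -0.0762, 0.3181]
orientation: [1.573, 2.719, -0.001]
force: [1.9, -2.4, -3.3]
opening: 0.0236
gripper_force: 25.0
```

```bash
python3 go.py 0.4863,-0.076,0.121,30
```

```text
t 42.48 grasp [ 0.4862 -0.0764  0.1511] psi 29.90 tilt 0.0010 F [ 1.91 -2.42 -3.3 ] open 0.0236 grip 25.0 q [-0.26 -0.11  1.89 -0.    1.36 -0.78]
0.4863,-0.076,0.121,30 -> [0.0001 0.0002 0.0301] [-0.      0.001  -0.0017] dist 0.030
```

Emit:
carry_out(targets=[{"hand": 0, "x": -0.0005, "y": 0, "z": 0.007, "ax": 0, "ay": 0, "az": 0}, {"hand": 0, "x": -0.0005, "y": 0, "z": 0.014, "ax": 0, "ay": 0, "az": 0}, {"hand": 0, "x": -0.0005, "y": 0, "z": 0.021, "ax": 0, "ay": 0, "az": 0}, {"hand": 0, "x": -0.0005, "y": 0, "z": 0.027, "ax": 0, "ay": 0, "az": 0}, {"hand": 0, "x": -0.0005, "y": 0, "z": 0.031, "ax": 0, "ay": 0, "az": 0}, {"hand": 0, "x": -0.0005, "y": 0, "z": 0.033, "ax": 0, "ay": 0, "az": 0}, {"hand": 0, "x": -0.0005, "y": 0, "z": 0.0345, "ax": 0, "ay": 0, "az": 0}, {"hand": 0, "x": -0.0005, "y": 0, "z": 0.0345, "ax": 0, "ay": 0, "az": 0}])

```text
t: 43.48
tool_pos: [0.4866, -0.0765, 0.2842]
orientation: [1.572, 2.718, 0.0]
force: [0.3, -2.3, -2.3]
opening: 0.0234
gripper_force: 25.0
```

```bash
python3 go.py 0.4863,-0.076,0.117,30
```

```text
t 43.48 grasp [ 0.4868 -0.0766  0.1172] psi 29.91 tilt 0.0012 F [ 0.33 -2.34 -2.34] open 0.0234 grip 25.0 q [-0.26 -0.07  1.92 -0.    1.29 -0.78]
0.4863,-0.076,0.117,30 -> [ 0.0006 -0.      0.0002] [ 0.0007  0.001  -0.0016] dist 0.001
```

Lower slightly until it touches, then release and rise.

Emit:
carry_out(targets=[{"hand": 0, "x": 0.0003, "y": 0, "z": 0.0008, "ax": 0, "ay": 0, "az": 0}, {"hand": 0, "x": 0.0003, "y": 0, "z": 0.0012, "ax": 0, "ay": 0, "az": 0}, {"hand": 0, "x": 0.0003, "y": 0, "z": 0.0012, "ax": 0, "ay": 0, "az": 0}])

```text
t: 43.85
tool_pos: [0.4866, -0.0763, 0.2836]
orientation: [1.572, 2.718, 0.0]
force: [-1.4, -3.8, 4.2]
opening: 0.0236
gripper_force: 25.0
```

Emit:
carry_out(targets=[{"hand": 60, "x": 0, "y": 0, "z": 0, "ax": 0, "ay": 0, "az": 0}, {"hand": 60, "x": 0, "y": 0, "z": 0, "ax": 0, "ay": 0, "az": 0}, {"hand": 60, "x": 0, "y": 0, "z": 0, "ax": 0, "ay": 0, "az": 0}, {"hand": 60, "x": 0, "y": 0, "z": -0.04, "ax": 0, "ay": 0, "az": 0}, {"hand": 60, "x": 0, "y": 0, "z": -0.09, "ax": 0, "ay": 0, "az": 0}, {"hand": 60, "x": 0, "y": 0, "z": -0.15, "ax": 0, "ay": 0, "az": 0}, {"hand": 60, "x": 0, "y": 0, "z": -0.2, "ax": 0, "ay": 0, "az": 0}])

```text
t: 44.72
tool_pos: [0.486, -0.0759, 0.4855]
orientation: [1.572, 2.718, 0.001]
force: [0.1, 0.4, 0.6]
opening: 0.0562
gripper_force: 0.0
```

```bash
python3 go.py 0.35,-0.076,0.34,30
python3 - <<'E'
from h import *
im,d,p=look("top"); b,ds,ps=look("side")
cv2.imwrite("pics/c12.png",np.hstack([cv2.resize(im[165:365,185:425],(420,350)),cv2.resize(b[140:350,210:390],(300,350))]))
hsv=cv2.cvtColor(im,cv2.COLOR_BGR2HSV); W=cloud(d,p)
m=cv2.inRange(hsv,(100,120,80),(125,255,255))>0; m[:310]=0;m[350:]=0;m[:,:235]=0;m[:,290:]=0;m&=W[...,2]>.055
print("scraper top",W[m].mean(0).round(4) if m.any() else None)
V=cloud(ds,ps); m=cv2.inRange(cv2.cvtColor(b,cv2.COLOR_BGR2HSV),(5,170,160),(20,255,255))>0; m[:315]=0;m[360:]=0;m[:,:285]=0;m[:,320:]=0
print("knob z",np.percentile(V[m][:,2],[50,90,95]).round(4))
E
```

```text
t 44.73 grasp [ 0.4864 -0.076   0.3185] psi 29.92 tilt 0.0024 F [0.12 0.35 0.6 ] open 0.0562 grip 0.0 q [-0.26 -0.19  1.65  0.    1.67 -0.78]
0.35,-0.076,0.34,30 -> [ 0.0678 -0.1179 -0.0219] [ 0.0018  0.0016 -0.0014] dist 0.138
scraper top [0.4141 0.1733 0.0731]
knob z [0.1261 0.1276 0.1284]
```

View pics/c12.png

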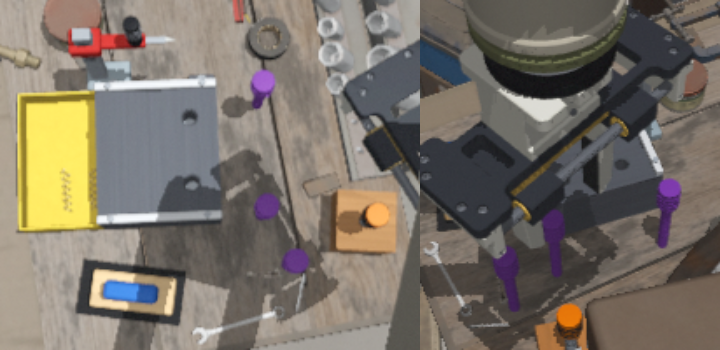

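The rod is back in its stand at (377,215), the scraper on its pad at (130,292), and both turnings are in the tray at (68,190) and (92,185). One last check on the scraper height.

Run:
```python
from h import *
for n in("top","side"):
    z=[]
    im,d,p=look(n); W=cloud(d,p); hsv=cv2.cvtColor(im,cv2.COLOR_BGR2HSV)
    near=(abs(W[...,0]-.415)<.06)&(abs(W[...,1]-.177)<.07)
    m=near&(cv2.inRange(hsv,(100,120,80),(125,255,255))>0); P=W[m]
    print(n,"blue",m.sum(),np.median(P,0).round(4) if m.any() else "",np.percentile(P[:,2],[10,50,90]).round(4) if m.any() else "")
    m=near&(cv2.inRange(hsv,(5,50,120),(25,200,255))>0)&(W[...,2]>.012); P=W[m]
    if m.sum()>20: print(" blade z",np.percentile(P[:,2],[10,50,90]).round(4),np.polyfit(P[:,0],P[:,2],1).round(3),np.polyfit(P[:,1],P[:,2],1).round(3),cv2.minAreaRect((P[:,:2]*1000).astype(np.float32)))
```

```text
top blue 300 [0.4136 0.1739 0.0667] [0.0639 0.0667 0.0692]
 blade z [0.0254 0.0278 0.0302] [0.003 0.027] [0.004 0.027] ((414.82989501953125, 174.35821533203125), (89.4061508178711, 39.621028900146484), 81.98161315917969)
side blue 31 [0.42   0.1934 0.0665] [0.0645 0.0665 0.0686]
```

The scraper sits flat, top at 67 mm and within 4 mm of the pad centre. Handing in.

```bash
python3 -c "
from plant import robot; print(robot.close_job())"
```

```text
the job is handed in; nothing more can be done
None
```

I finished all the steps and handed the job in at about 45 s, but no verdict came back: both turnings are in the tray, both bores were probed with the back one 4.7 mm shallower, the pointer tip is within about 1.5 mm of the rod-top level by my measurements, and the rod and scraper are back in place.

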